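# Draw the bottom tray from the stack, load it and run the tester

### The job

Draw the empty black tray with the orange knob out from under the stack of blue carrier plates, without unstacking or toppling anything, and get it flat into the green outline in front of the tester, with every yellow capacitor lying in the tray and none on top of another. Once they are all in, press the tester's red test button so that its yellow-tipped trip lever drops, then push the lever fully back up so that it stays. Leave the plates stacked squarely at their posts with the grey boxes still on top, and do not disturb the reel, the jar or the screwdriver.

Things in the scene. Friction and masses are not known exactly. Their poses are not given: they have to be found in the camera images.
- stops: Fixed pair of aluminium posts, each 16 x 16 mm and 60 mm tall, that hold the plates back while the tray is drawn out between them. Origin on the bench under the centre of the stack; the posts are centred at x = -80 mm, y = +-67 mm (clear gap 118 mm). Its -x axis is the direction in which the tray comes out.
- tray: Loose black open tray, 160 (x) x 90 (y) x 12 mm, floor and walls 4 mm thick, 0.2 kg; at the start empty, flat on the bench under the plates, in line with the posts. Origin: centre of the underside of the 160 x 90 part. On its -x end a 4 mm thick, 30 mm wide tab carries an orange square knob, 16 x 16 mm and 36 mm tall from the bench, centred at x = -125 mm, y = 0. The stack presses on the tray: drawing it takes up to about 14 N.
- bay: Green outline painted on the bench, inside 180 (x) x 110 (y) mm; origin at its centre. The tray belongs in it with its long axis along the bay's x axis; the easy way round is with the tray's x along the bay's x.
- tester: Fixed grey tester housing, 120 (x) x 220 (y) x 50 mm high; origin at the centre of its underside. On its top: the red test button at x = 0, y = +65 mm, and the trip lever, hinged at x = 0, y = -35 mm.
- test_top (a point): Centre of the top face of the red test button, 28 mm across, 68 mm above the bench; it is pressed straight down, in a black collar 44 mm across.
- test (a joint): Travel of the test button, 0 (out) to 0.006 m (fully in, about 5 N); it springs back. Pressed half way or more it tips the trip lever over centre, which then drops by its own weight.
- trip_tip (a point): Centre of the yellow ball, 18 mm across, at the end of the trip lever (a steel rod 8 mm thick, 50 mm from hinge to ball centre). Up, it stands about 114 mm above the bench; dropped, about 106 mm.
- trip_hinge (a point): Hinge of the trip lever, 65 mm above the bench, 15 mm above the tester's top; the hinge line is along the tester's x axis.
- trip (a joint): Angle of the trip lever: 0 = up, leaning 0.2 rad past vertical to the tester's +y side against its stop, where it stays by its own weight; 0.8 rad = dropped, leaning 0.6 rad from vertical to the tester's -y side. It moves freely (weight and ball only), but the ball rises as it swings up, so what pushes it should rise with it or let it slide; pushed from the -y side past vertical it falls home to 0.
- plate1: Loose blue carrier plate, 130 (x) x 150 (y) x 12 mm, 0.1 kg, number 1 from the bottom of the stack on the tray. Origin: centre of its underside; z up.
- plate2: Loose blue carrier plate, 130 (x) x 150 (y) x 12 mm, 0.1 kg, number 2 from the bottom of the stack on the tray. Origin: centre of its underside; z up.
- plate3: Loose blue carrier plate, 130 (x) x 150 (y) x 12 mm, 0.1 kg, number 3 from the bottom of the stack on the tray. Origin: centre of its underside; z up.
- box1: Loose grey part box, 60 (x) x 50 (y) x 16 mm, 50 g, on top of the uppermost plate, at its - y half; one or both of the two boxes are present. Origin: centre of its underside.
- box2: Loose grey part box, 60 (x) x 50 (y) x 16 mm, 50 g, on top of the uppermost plate, at its + y half; one or both of the two boxes are present. Origin: centre of its underside.
- cap1: Loose yellow box capacitor, 22 (x) x 18 (y) x 24 mm high, 20 g, on the bench; three to five of the five are present. Origin: its centre.
- cap2: Loose yellow box capacitor, 22 (x) x 18 (y) x 24 mm high, 20 g, on the bench; three to five of the five are present. Origin: its centre.
- cap3: Loose yellow box capacitor, 22 (x) x 18 (y) x 24 mm high, 20 g, on the bench; three to five of the five are present. Origin: its centre.
- cap4: Loose yellow box capacitor, 22 (x) x 18 (y) x 24 mm high, 20 g, on the bench; three to five of the five are present. Origin: its centre.
- cap5: Loose yellow box capacitor, 22 (x) x 18 (y) x 24 mm high, 20 g, on the bench; three to five of the five are present. Origin: its centre.
- reel: Bystander: white tape reel lying flat, 90 mm across, 20 mm high; origin at the centre of its underside.
- jar: Bystander: clear jar with a blue cap, 56 mm across, 70 mm high; origin at the centre of its underside.
- driver: Bystander: screwdriver, 150 mm long, lying on the bench to the right of the capacitors, along its own x axis.
Not all that is in view belongs to the job. What is shaped like the plate2 but pink or purple is not meant.

How it is judged (in metres and radians):
On the way, in this order (a step that is already met when the one before it is completed fails the run):
1. the tray is drawn clear of the stack (x of tray in the frame of stops below -0.15 m and height (world z) of plate1 below 0.004 m), for 0.2 s.
2. the tray lies in the outline with every capacitor in it (horizontal distance between tray and bay below 0.018 m and angle between the x axis of tray and the x axis of bay, either way round below 0.2 rad and angle between tray's own z axis and vertical below 0.05 rad and height (world z) of tray below 0.008 m and x of cap1 in the frame of tray between -0.072 and 0.072 m and y of cap1 in the frame of tray between -0.037 and 0.037 m and height (world z) of each of cap1, cap2, cap3, cap4, cap5 below 0.024 m and x of cap2 in the frame of tray between -0.072 and 0.072 m and y of cap2 in the frame of tray between -0.037 and 0.037 m and x of cap3 in the frame of tray between -0.072 and 0.072 m and y of cap3 in the frame of tray between -0.037 and 0.037 m and x of cap4 in the frame of tray between -0.072 and 0.072 m and y of cap4 in the frame of tray between -0.037 and 0.037 m and x of cap5 in the frame of tray between -0.072 and 0.072 m and y of cap5 in the frame of tray between -0.037 and 0.037 m), for 0.2 s.
3. the test button is pressed (value of joint test above 0.0015 m).
4. the trip lever drops (value of joint trip above 0.7 rad).
5. the trip lever is fully back up (value of joint trip below 0.08 rad), for 0.2 s.
At the end, for the whole second after the job is handed in: Tray flat in the outline (centre within 18 mm, 0.2 rad), every capacitor inside its walls, none on another, all at rest; trip lever up (within 0.08 rad), button out; plates flat in the stack (within 30 mm of the stand's centre, 0.2 rad), boxes on top, within 50 mm (all of step 2 and linear speed of each of cap1, cap2, cap3, cap4, cap5, tray below 0.02 m/s and angle between each of plate1, plate2, plate3, box1, box2's own z axis and vertical below 0.06 rad and x of plate1 in the frame of stops between -0.03 and 0.03 m and y of plate1 in the frame of stops between -0.03 and 0.03 m and angle between the x axis of each of plate1, plate2, plate3 and the x axis of stops, either way round below 0.2 rad and x of plate2 in the frame of stops between -0.03 and 0.03 m and y of plate2 in the frame of stops between -0.03 and 0.03 m and x of plate3 in the frame of stops between -0.03 and 0.03 m and y of plate3 in the frame of stops between -0.03 and 0.03 m and height (world z) of each of box1, box2 above 0.03 m and distance of each of box1, box2 from where it was at the start of the episode below 0.05 m and value of joint trip below 0.08 rad and value of joint test below 0.002 m); the robot touches nothing.
It fails at once if a plate or part box is tipped, taken off the stack or pushed off its place (angle between any of plate1, plate2, plate3, box1, box2's own z axis and vertical above 0.35 rad or distance of any of plate1, plate2, plate3, box1, box2 from where it was at the start of the episode above 0.06 m).
It fails at once if the reel, jar or screwdriver is disturbed (distance of any of reel, jar, driver from where it was at the start of the episode above 0.03 m or angle between jar's own z axis and vertical above 0.5 rad).
Of box1, box2 only 1 to 2 are there at a start; the rules pass over those that are not, and their reading is None.
Of cap1, cap2, cap3, cap4, cap5 only 3 to 5 are there at a start; the rules pass over those that are not, and their reading is None.
At some moment in a run one of cap1, cap2, cap3, cap4, cap5 may be knocked a few centimetres aside while the robot is not near it.
Once in a run the grip may slacken for a moment while it holds something.
It also fails if it takes over 208 s, if anything falls off the work surface, if the arm or the gripper's body presses on something with over 40 N, if the wrist force passes 120 N, or if a joint passes its speed limit or range.

### The arm

A 7-joint arm with a two-finger parallel gripper is mounted at the origin on the work surface. World frame = base frame: x ahead of the robot, y to its left, z up, the work surface at z = 0. Lengths are in mm, angles in rad, forces in N, time in s.
With the tool pointing down it reaches from about 425 to 1025 mm from the base axis. Payload 3.6 kg.
Tool frame: the origin (TCP) lies on the centre line of the jaws, within the pads' length; the fingertips stand 17 mm ahead of it and the grasp point (between the pads) lies 2 mm behind it (arm.tip_reach is the distance from the TCP to the fingertips, in mm); y points along the fingers, z is the direction in which the jaws open and shut, and the axes are right-handed (so a half turn about y gives the same grasp; the last joint's range is limited). The gripper opens to 85 mm and grips with 20 to 120 N. Pads are 22 mm wide; open, the fingers measure 114 mm over their backs; the gripper's body (76 mm by 85 mm) begins 54 mm behind the grasp point. The pads swing forward as they close: fully open they stand 13 mm farther back than shut.
Start: joints at [-1.385, 0.591, 0.048, 1.609, -0.033, 0.943, -0.034], TCP at [200.214, 696.81, 211.502] pointing down, gripper open.
Joint ranges: [-2.69, 2.69], [-0.47, 2.24], [-1.27, 1.36], [0.19, 2.51], [-1.53, 4.68], [0.08, 2.07], [-3.09, 3.09]. Speed limits (rad/s): [2.57, 2.57, 3.14, 3.14, 3.14, 3.14, 3.14].

### API

Orientations are given as a unit quaternion [x, y, z, w].
In Python, from rig import arm gives the robot as it stands. The module is installed in compiled form; this text tells all that it offers.
- The arm moves only by the shell command python3 -m pendant 'ROWS' [OPENING]. ROWS is JSON, a list that holds one entry, the list of rows, each a list of 6 numbers: the shift along the tool's x, y, z normalised to -1 to 1, where 1 is 0.3 m, then the turn, a rotation vector about the tool's x, y, z normalised to -1 to 1, where 1 is 2 pi rad. In form: [[[x, y, z, rx, ry, rz], ...]]. A call has 1 to 12 rows; each row shifts and turns the pose as measured when the row begins, along the tool's axes as they then stand; what a row does not reach is not made up. A row lasts 1/8 s, in which the tool goes at most 62.5 mm and 10.7 degrees, less where a joint would pass 70% of its speed; a pose out of reach is approached as far as the arm can. A call with a number of a shift or a turn outside -1 to 1 is refused whole. A call with a gripper value outside its range is refused whole. OPENING is the gripper's target within -1 to 1 (fully open at 1, half-way at 0, shut at -1), set as the call begins (- or left out, the last holds). The fingers move at their own pace and stop on an object; the grip force is fixed at half the most. Time passes only in rows, so rows that do not move let the fingers close. It gives the time, the measured TCP pose, the force and the opening at its end, in the units of the state.
- arm.sense(): the state, without advancing time (a new reading comes with each control period).
- arm.capture(name): name is "scene" or "top" or "wrist"; returns (picture, depth): 384x512x3 uint8, red, green, blue; 384x512 float32, mm along the optical axis (not along the pixel's ray), 0 where there is no reading.
- arm.get_calibration(name): a dict with "fov_y" (degrees; the focal length in pixels is half the picture's height over the tangent of half this angle, whatever the lens; pixels are square), "cx", "cy" (the principal point, pixels), "rvec" (rotation vector, rad) and "tvec" (3), from world to camera coordinates, as OpenCV has them; the wrist camera has in their place "hand_eye" (4x4, takes a point from camera to tool coordinates, whose origin is the TCP and whose axes are the tool frame's). Camera axes: x right, y down, z forward; pixel columns grow to the right and rows downward; lengths in mm; the calibration is good to about 2 mm. A picture is of the moment at which its call begins: read the wrist's pose just before it. get_calibration takes no time and is no camera call.
- arm.hand_in(): hands the job in, once; it reports no verdict.
Trained networks look in the newest picture that a camera, given by its name, has taken for a name from the list of things; names that differ only in an ending like _2 or _b are one class to them, and where a whole thing is asked for, a point or a joint stands for the part that bears it (a point fixed in the world has none). Each returns a list of dicts, best first, with "confidence" (0 to 1); they miss things now and then, are a little off and sometimes report something else, mostly with a low value. They report only what shows in the picture. A call takes as long as a camera call. They do not tell look-alikes from the thing itself.
- arm.boxes_of(label, camera): "position" ([x, y, z] in mm, in world coordinates, good to about 4 mm: the middle of the surface that is visible of it).
- arm.masks_of(label, camera): "mask" (384x512 bool, what is visible of it).
The state is a dict: "clock": time; "q": joint angles; "joint_velocities": joint speeds; "joint_efforts": joint torques, N m; "ee_pos": TCP position; "ee_rot": TCP orientation; "wrist_force": force on the tool from outside, world axes, zero at the start; "ft_torque": the same for the moment, N m; "gripper_width": finger opening in mm.
Only numpy, scipy, OpenCV 4.12 (cv2) and the standard library are available. Lean on these libraries where they do the work, as an engineer would, in place of code of your own. Each camera call takes 0.05 s, during which the arm holds its last target.

## Working session

There is one attempt and no reset: what is moved stays moved. The work goes in short steps, Python scripts to look and compute and a shell command to move; the robot and the scene stay as the last step left them, time stands still between calls to the robot, and variables do not carry over. Pictures are saved under pics/ and viewed, and the job is handed in when it is done.

```bash
mkdir -p pics; cat > h.py <<'E'
import numpy as np, cv2
from scipy.spatial.transform import Rotation as R
from rig import arm
def cal(n):
    c=arm.get_calibration(n); f=192/np.tan(np.radians(c['fov_y'])/2); return c,f
def cam2world(n,P,s=None):
    c,f=cal(n); P=np.atleast_2d(P)
    if n=='wrist':
        s=s or arm.sense(); T=np.array(c['hand_eye']); q=P@T[:3,:3].T+T[:3,3]
        return R.from_quat(s['ee_rot']).apply(q)+np.array(s['ee_pos'])
    Rm=R.from_rotvec(np.array(c['rvec']).ravel()).as_matrix(); return (P-np.array(c['tvec']).ravel())@Rm
def pix(n,u,v,d,s=None):
    c,f=cal(n); u,v,d=map(np.asarray,(u,v,d)); 
    return cam2world(n,np.stack([(u-c['cx'])*d/f,(v-c['cy'])*d/f,d],-1),s)
def ray(n,u,v,z,s=None):
    a=pix(n,[u],[v],[100.],s)[0]; b=pix(n,[u],[v],[200.],s)[0]; return a+(b-a)*(z-a[2])/(b[2]-a[2])
def cap(n,name=None,scale=1):
    s=arm.sense(); p,d=arm.capture(n)
    if name: cv2.imwrite('pics/'+name+'.png',cv2.resize(p[:,:,::-1],None,fx=scale,fy=scale))
    return p,d,s
def tool(dw,s=None):
    "world shift mm -> tool row units"
    s=s or arm.sense(); return np.round(R.from_quat(s['ee_rot']).inv().apply(dw)/300,4)
def st():
    s=arm.sense(); print('t',round(s['clock'],2),'pos',np.round(s['ee_pos'],1),'w',round(s['gripper_width'],1),'F',np.round(s['wrist_force'],1)); print('axes(cols xyz)',np.round(R.from_quat(s['ee_rot']).as_matrix(),3).tolist()); return s
E
python3 - <<'E'
from h import *
s=st(); print(arm.tip_reach)
for n in('scene','top','wrist'):
    print(n,{k:np.round(v,3).tolist() for k,v in arm.get_calibration(n).items()})
    cap(n,n+'0',1.5)
E
```

```text
t 0.0 pos [200.  696.  210.3] w 85.2 F [-0.7  0.1 -0.8]
axes(cols xyz) [[0.961, -0.001, 0.276], [-0.276, -0.002, 0.961], [0.0, -1.0, -0.002]]
17.0
scene {'fov_y': 48.729, 'cx': 253.345, 'cy': 194.674, 'rvec': [2.322, 0.684, -0.275], 'tvec': [-388.247, -134.939, 1448.358]}
top {'fov_y': 44.855, 'cx': 249.551, 'cy': 198.875, 'rvec': [2.14, -2.182, 0.112], 'tvec': [-3.873, 487.478, 1399.222]}
wrist {'fov_y': 62.041, 'cx': 253.371, 'cy': 186.645, 'hand_eye': [[0.0, 0.959, 0.282, -70.532], [0.001, -0.282, 0.959, -163.082], [1.0, -0.0, -0.001, 0.092], [0.0, 0.0, 0.0, 1.0]]}
```

View pics/scene0.png

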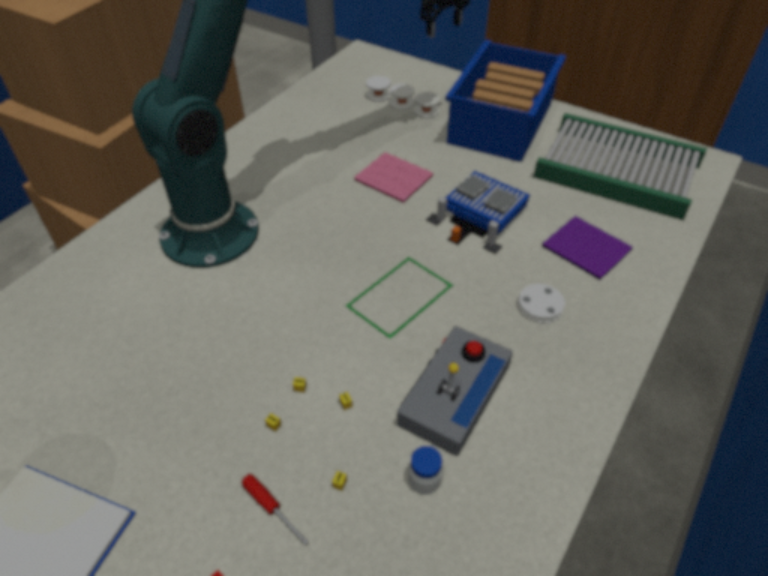

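View pics/top0.png

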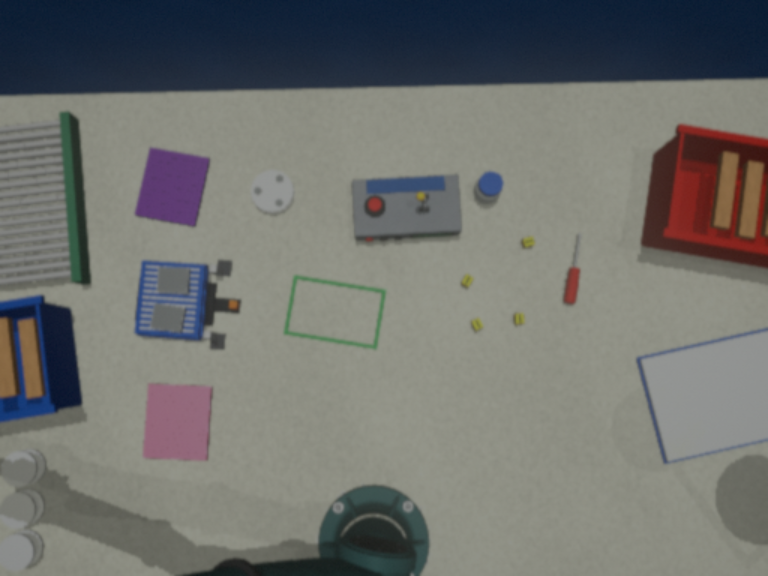

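View pics/wrist0.png

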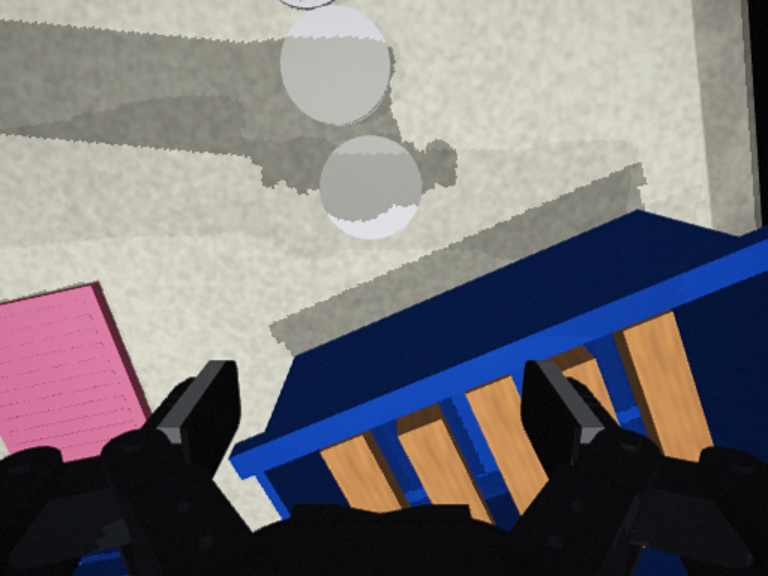

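The images show the blue stack with two grey boxes at top px (172,300)/1.5, and the orange knob at (233,305)/1.5, pointing towards image right (-y). Four capacitors lie at (466,281), (476,325), (518,319) and (528,241), all /1.5. The pink and purple plates are decoys.

```bash
cat > m.py <<'E'
from h import *
p,d,s=cap('top')
cv2.imwrite('pics/top_a.png',cv2.resize(p[150:260,70:280,::-1],None,fx=3.7,fy=3.7,interpolation=cv2.INTER_CUBIC))
cv2.imwrite('pics/top_b.png',cv2.resize(p[105:240,215:425,::-1],None,fx=3.7,fy=3.7,interpolation=cv2.INTER_CUBIC))
for l in('stops','tray','bay','tester','test_top','trip_tip','trip_hinge','plate3','box1','cap1','reel','jar','driver'):
    for b in arm.boxes_of(l,'top')[:7]: print(l,round(b['confidence'],2),np.round(b['position'],1))
print('orange')
hsv=cv2.cvtColor(p,cv2.COLOR_RGB2HSV)
def comps(m,name,lo=5):
    n,lab,stt,c=cv2.connectedComponentsWithStats(m.astype(np.uint8))
    for i in range(1,n):
        if stt[i,4]>=lo:
            v,u=np.nonzero(lab==i); dd=d[v,u]; ok=dd>0
            w=pix('top',u[ok],v[ok],dd[ok]); print(name,stt[i,4],np.round(c[i],1),np.round(np.median(w,0),1),np.round(np.ptp(w,axis=0)))
comps((hsv[...,0]>4)&(hsv[...,0]<18)&(hsv[...,1]>150)&(hsv[...,2]>100),'or')
comps((hsv[...,0]>22)&(hsv[...,0]<35)&(hsv[...,1]>120)&(hsv[...,2]>80),'ye')
g=(hsv[...,0]>45)&(hsv[...,0]<80)&(hsv[...,1]>80)
n,lab,stt,c=cv2.connectedComponentsWithStats(cv2.dilate(g.astype(np.uint8),np.ones((3,3))))
i=[i for i in range(1,n) if 180<c[i][0]<270 and 170<c[i][1]<240 and stt[i,4]>50]; print(i)
v,u=np.nonzero((lab==i[0])&g); r=cv2.minAreaRect(np.stack([u,v],1).astype(np.float32)); print(r)
B=np.array([ray('top',*q,0) for q in cv2.boxPoints(r)]); print(np.round(B,1), B.mean(0))
m=(hsv[...,0]>100)&(hsv[...,0]<125)&(hsv[...,1]>120)
w=[]
v,u=np.nonzero(m[160:240,80:145]); v+=160;u+=80; r=cv2.minAreaRect(np.stack([u,v],1).astype(np.float32)); print('plates',r)
B=np.array([ray('top',*q,45) for q in cv2.boxPoints(r)]); print(np.round(B,1), B.mean(0))
E
python3 m.py
```

```text
stops 0.72 [424.2 313.5   8.8]
tray 0.91 [480.1 322.7   2.9]
bay 0.94 [4.644e+02 7.450e+01 1.000e-01]
tester 0.76 [670.6 -78.2  54.4]
tester 0.51 [ 705.1 -242.6   70. ]
test_top 0.37 [672.3 -13.9  72. ]
test_top 0.18 [ 438.5 -220.3   24.8]
trip_hinge 0.93 [671.6 -81.1  46.1]
plate3 0.9 [491.5 399.9  49.7]
plate3 0.75 [739.3 411.8  13.5]
plate3 0.57 [247.1 388.8  16.9]
plate3 0.39 [484.  335.6  36.5]
box1 0.91 [526.9 393.4  64.5]
box1 0.64 [454.2 400.5  64.2]
cap1 0.58 [ 435.5 -220.9   23.6]
cap1 0.53 [ 437.1 -309.4   25. ]
reel 0.66 [715.8 196.1  21.9]
jar 0.54 [ 702.9 -246.5   69.1]
driver 0.67 [ 514.1 -418.9   25. ]
driver 0.58 [529.4 393.7  61.7]
orange
or 42 [489.  130.9] [ 689.1 -770.8    5.6] [116.  23.  12.]
or 47 [505.7 136.3] [ 674.4 -821.     4.5] [140.  63. 107.]
or 19 [154.9 202.6] [479.8 275.9  33.9] [10. 13. 11.]
ye 17 [280.1 130.4] [ 676.4 -106.3  118.6] [10. 12. 10.]
ye 29 [351.8 161. ] [ 599.  -332.7   22.6] [14. 18.  9.]
ye 27 [311. 187.] [ 521.1 -203.1   22.4] [19. 19. 13.]
ye 27 [345.9 212.2] [ 441.7 -307.1   22.7] [16. 14. 13.]
ye 27 [317.4 215.9] [ 431.  -219.    22.8] [18. 15. 10.]
[2]
((222.83131408691406, 207.54022216796875), (61.46732711791992, 38.737220764160156), 9.211027145385742)
[[422.4 175.4   0. ]
 [542.2 155.4   0. ]
 [507.3 -34.4   0. ]
 [388.3 -12.7  -0. ]] [ 4.65065544e+02  7.09190334e+01 -5.68434189e-14]
plates ((114.0558853149414, 199.77352905273438), (44.867454528808594, 48.77897644042969), 4.398705005645752)
[[423.4 470.1  45. ]
 [571.9 461.6  45. ]
 [558.5 324.6  45. ]
 [410.4 334.7  45. ]] [491.0703956  397.75285106  45.        ]
```

View pics/top_a.png

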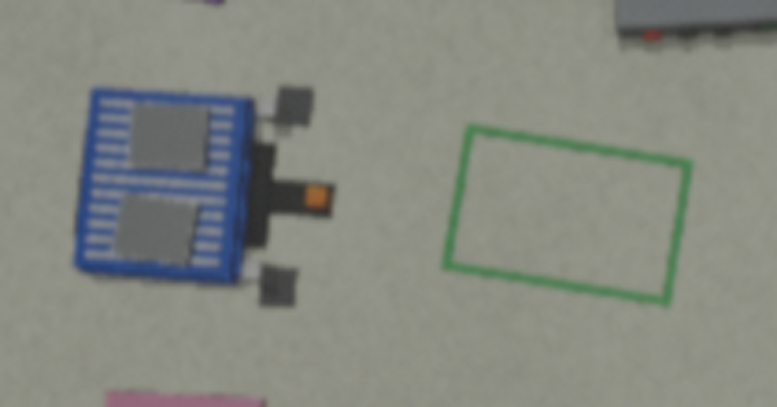

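View pics/top_b.png

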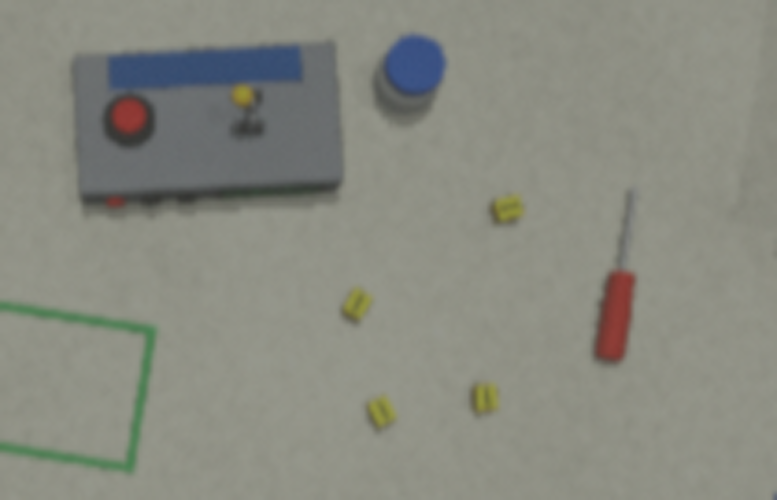

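Positions agree between the networks and colour. The tray axis yaw is about 84.6°, and the bay yaw about 79.6° at (465,71). I'll turn the wrist so the jaws lie along the tray's x, and go above the knob at (480,276).

```bash
python3 -m pendant '[[[0,0,0,0,-0.015,0],[0,0,0,0,-0.015,0],[0.106,0,-0.131,0,0,0],[0.106,0,-0.131,0,0,0],[0.106,0,-0.131,0,0,0],[0.106,0,-0.131,0,0,0],[0.106,0,-0.131,0,0,0],[0.106,0,-0.131,0,0,0],[0.106,0,-0.131,0,0,0],[0.106,0,-0.131,0,0,0],[0.106,0,-0.131,0,0,0],[0.106,0,-0.131,0,0,0]]]' 0.06
python3 - <<'E'
from h import *
s=st(); cap('wrist','w1',1.5)
print(tool(np.array([480,276,130])-s['ee_pos']))
E
```

```text
clock: 2.35
ee_pos: [491.2, 273.9, 211.4]
ee_rot: [-0.703, 0.025, -0.027, 0.71]
wrist_force: [0.9, 0.3, 0.4]
gripper_width: 45.4
t 2.35 pos [491.2 273.9 211.4] w 45.4 F [0.9 0.3 0.4]
axes(cols xyz) [[0.997, 0.003, 0.074], [-0.074, 0.009, 0.997], [0.002, -1.0, 0.009]]
[-0.0396  0.2711  0.0028]
```

View pics/w1.png

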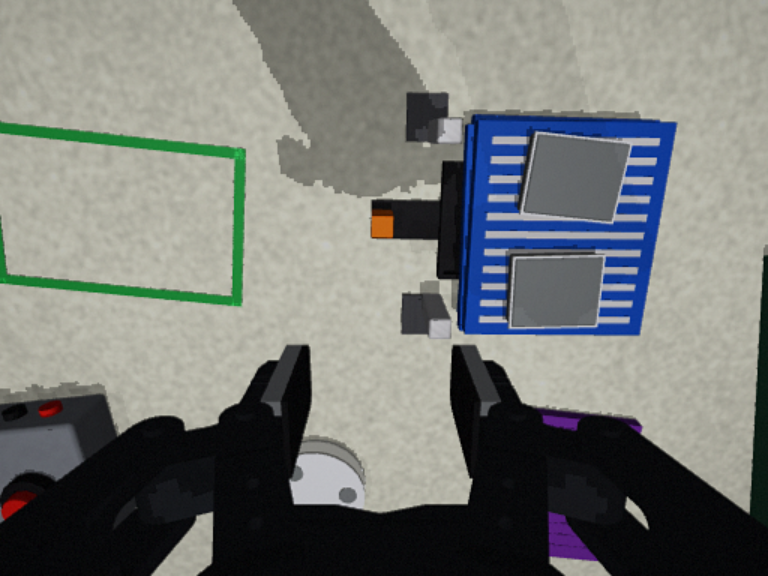

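The wrist view shows the knob top at (382,225), the post tops at (450,131) and (440,328), and the stack at right, all ×1.5 px. Next I'll locate these precisely.

```bash
python3 - <<'E'
from h import *
p,d,s=cap('wrist')
k=ray('wrist',382/1.5,226/1.5,36,s); a=ray('wrist',451/1.5,130/1.5,60,s); b=ray('wrist',440/1.5,328/1.5,60,s)
hsv=cv2.cvtColor(p,cv2.COLOR_RGB2HSV); m=(hsv[...,0]>4)&(hsv[...,0]<18)&(hsv[...,1]>150); 
n,lab,stt,c=cv2.connectedComponentsWithStats(m.astype(np.uint8)); i=1+np.argmax(stt[1:,4]); v,u=np.nonzero(lab==i)
w=pix('wrist',u,v,d[v,u],s); top=w[w[:,2]>30]; print('knobdepth',top.mean(0),np.ptp(top,axis=0), top[:,2].mean())
print(np.round(k,1),np.round(a,1),np.round(b,1))
mid=(a+b)/2; dy=(b-a)[:2]; print('gap',np.hypot(*dy)); x=np.array([dy[1],-dy[0]])/np.hypot(*dy); 
if x[1]<0:x=-x
print('x dir',x,np.degrees(np.arctan2(x[1],x[0])),'stops origin',mid[:2]+80*x)
for nm,pts in (('bay',[(240,154),(237,300),(5,278),(-0,128)]),('trayedge',[(441,163),(439,277)])):
    for q in pts: print(nm,np.round(ray('wrist',q[0]/1.5,q[1]/1.5,0 if nm=='bay' else 12,s),1))
E
```

```text
knobdepth [479.90415449 277.07325626  37.99395229] [ 63.12647925  15.99775372 340.32746925] 37.993952287711174
[486.6 267.7  36. ] [425.4 316.   60. ] [558.3 302.5  60. ]
gap 133.5358603118208
x dir [0.1011655  0.99486961] 84.19371099232252 stops origin [499.93989049 388.88319228]
bay [429.1 165.2   0. ]
bay [544.2 143.    0. ]
bay [509.2 -41.4   0. ]
bay [395.4  -9.1   0. ]
trayedge [448.  314.7  12. ]
trayedge [535.3 308.8  12. ]
```

```bash
python3 - <<'E'
from h import *
p,d,s=cap('wrist'); st(); print(arm.sense()['joint_velocities'])
hsv=cv2.cvtColor(p,cv2.COLOR_RGB2HSV)
m=(hsv[...,0]>4)&(hsv[...,0]<18)&(hsv[...,1]>150)&(hsv[...,2]>120)
n,lab,stt,c=cv2.connectedComponentsWithStats(m.astype(np.uint8)); i=1+np.argmax(stt[1:,4]); v,u=np.nonzero(lab==i); print(stt[i],c[i])
w=pix('wrist',u,v,d[v,u],s); print(np.median(w,0),np.percentile(w,[5,95],axis=0))
for q in((400,80),(120,330),(380,640),(60,100),(330,120)):
    u,v=q[0]/1.5,q[1]/1.5
    try: print(q,d[int(v),int(u)],pix('wrist',u,v,d[int(v),int(u)],s))
    except Exception: pass
p,dt,_=cap('top')
for q in((200,140),(300,250),(150,250),(250,140),(60,100),(400,240)): print(q,pix('top',q[0],q[1],dt[q[1],q[0]]))
E
```

```text
t 2.5 pos [492.5 271.4 211.3] w 45.0 F [ 0.3  1.8 -0.3]
axes(cols xyz) [[0.997, 0.004, 0.082], [-0.082, 0.007, 0.997], [0.003, -1.0, 0.007]]
[-0.04840754  0.00270776 -0.06994271  0.00039259 -0.02105959 -0.00033594
 -0.00883734]
[254 140  14  14 196] [260.5 146.5]
[480.49274519 277.26331458  36.59895059] [[473.89841566 270.67233599  35.61281994]
 [487.12546064 283.90282351  37.78261296]]
(400, 80) 346.5324 [[385.6800596  292.51219318   0.78505106]]
(120, 330) 401.35193 [[559.43589239  44.24992848   0.57698525]]
(60, 100) 348.5147 [[378.03570949  44.9059968    1.60386563]]
(330, 120) 353.45456 [[408.64829537 238.95660413   1.52885484]]
(200, 140) [[681.97223799 140.91549382  -2.89653126]]
(300, 250) [[ 328.66328907 -166.13549486   -5.13871129]]
(150, 250) [[333.01946224 122.95533614 789.21708379]]
(250, 140) [[662.35884424 -18.15828441  64.74606637]]
(60, 100) [[ 8.21686333e+02  5.89592136e+02 -5.70200524e-03]]
(400, 240) [[ 353.64606811 -476.4429107    -5.2405198 ]]
```

```bash
python3 -m pendant '[[[-0.021,0.1,0.008,0,0.002,0],[-0.021,0.1,0.008,0,0,0],[0,0.1,0,0,0,0],[0,0.1,0,0,0,0],[0,0.1,0,0,0,0],[0,0.04,0,0,0,0],[0,0,0,0,0,0],[0,0,0,0,0,0]]]' 0.06
python3 - <<'E'
from h import *
s=st(); cap('wrist','w2',1.5)
print(tool(np.array([480.5,277,25])-s['ee_pos']))
E
```

```text
clock: 3.55
ee_pos: [474.9, 298.1, 47.8]
ee_rot: [-0.699, 0.023, -0.027, 0.714]
wrist_force: [1.0, 0.8, 0.5]
gripper_width: 45.3
t 3.55 pos [474.9 298.1  47.8] w 45.3 F [1.  0.8 0.5]
axes(cols xyz) [[0.997, 0.005, 0.071], [-0.071, 0.021, 0.997], [0.004, -1.0, 0.021]]
[ 0.0232  0.0747 -0.0703]
```

View pics/w2.png

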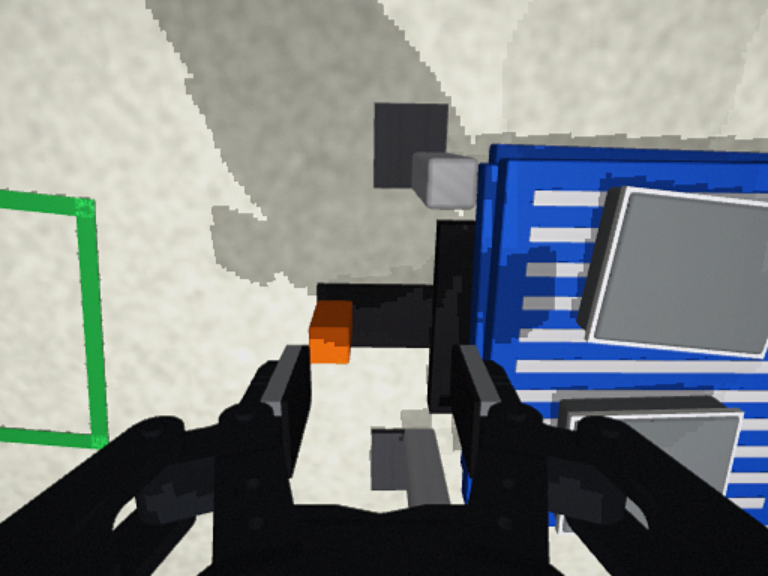

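The fingers drifted 21 mm in y but touched nothing. I'll correct sideways first.

```bash
python3 -m pendant '[[[0.012,0,-0.035,-0.003,0,0],[0.012,0,-0.035,0,0,0],[0,0,0,0,0,0],[0,0,0,0,0,0]]]' 0.06
python3 - <<'E'
from h import *
s=st()
print(tool(np.array([480.5,277,25])-s['ee_pos']))
E
```

```text
clock: 4.1
ee_pos: [482.9, 274.7, 50.0]
ee_rot: [-0.706, 0.023, -0.029, 0.708]
wrist_force: [0.0, 0.9, 0.1]
gripper_width: 45.4
t 4.1 pos [482.9 274.7  50. ] w 45.4 F [0.  0.9 0.1]
axes(cols xyz) [[0.997, 0.008, 0.073], [-0.073, 0.002, 0.997], [0.008, -1.0, 0.003]]
[-0.0092  0.0833  0.0067]
```

```bash
python3 -m pendant '[[[-0.008,0.03,0.005,0,0,0],[0,0.03,0,0,0,0],[0,0.02,0,0,0,0],[0,0,0,0,0,0]]]' 0.06
python3 - <<'E'
from h import *
s=st()
print(tool(np.array([480.5,277,25])-s['ee_pos']))
p,d,s=cap('wrist','w3',1.5)
E
```

```text
clock: 4.6
ee_pos: [479.9, 277.0, 23.6]
ee_rot: [-0.706, 0.023, -0.028, 0.708]
wrist_force: [-0.5, 0.7, -0.7]
gripper_width: 45.3
t 4.6 pos [479.9 277.   23.6] w 45.3 F [-0.5  0.7 -0.7]
axes(cols xyz) [[0.997, 0.007, 0.072], [-0.072, 0.002, 0.997], [0.006, -1.0, 0.003]]
[ 0.0021 -0.0047  0.0001]
```

View pics/w3.png

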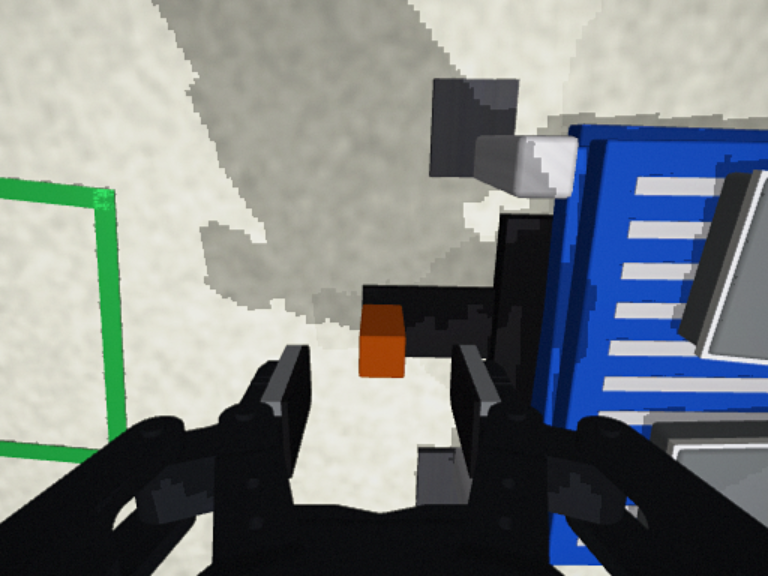

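The knob top at (382,357) is where the TCP projects (380,352), so I'll close.

```bash
python3 -m pendant '[[[0,0,0,0,0,0],[0,0,0,0,0,0],[0,0,0,0,0,0],[0,0,0,0,0,0],[0,0,0,0,0,0]]]' -1
python3 - <<'E'
from h import *
s=st()
E
```

```text
clock: 5.28
ee_pos: [480.6, 277.4, 24.5]
ee_rot: [-0.705, 0.023, -0.028, 0.708]
wrist_force: [-0.3, -0.3, -0.2]
gripper_width: 0.1
t 5.28 pos [480.6 277.4  24.5] w 0.1 F [-0.3 -0.3 -0.2]
axes(cols xyz) [[0.997, 0.008, 0.072], [-0.072, 0.003, 0.997], [0.008, -1.0, 0.004]]
```

```bash
python3 - <<'E'
from h import *
p,d,s=cap('wrist','w4',1.5); st()
cap('top','t4'); cap('scene','s4',1.5)
t=cv2.imread('pics/t4.png')[150:260,70:280]; cv2.imwrite('pics/t4.png',cv2.resize(t,None,fx=3.7,fy=3.7))
E
```

```text
t 5.33 pos [480.6 277.4  24.5] w -0.2 F [ 0.4 -0.2  0.8]
axes(cols xyz) [[0.997, 0.008, 0.072], [-0.072, 0.003, 0.997], [0.008, -1.0, 0.004]]
```

View pics/w4.png

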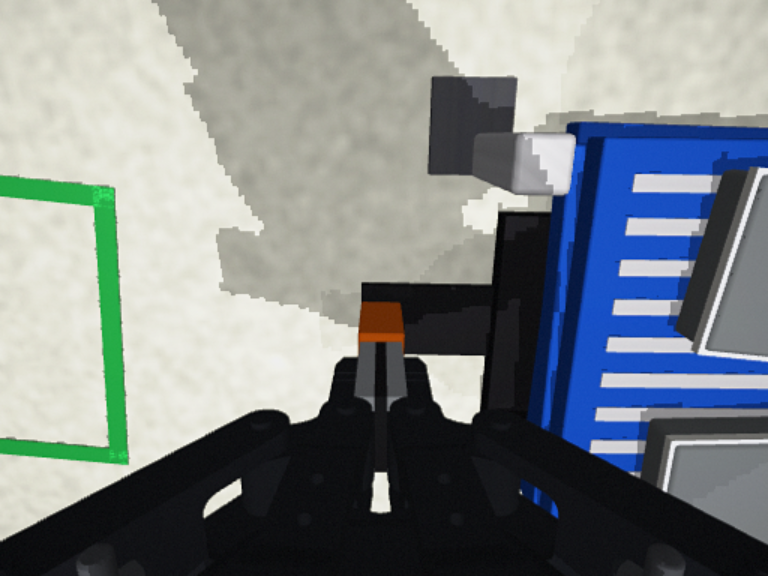

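View pics/t4.png

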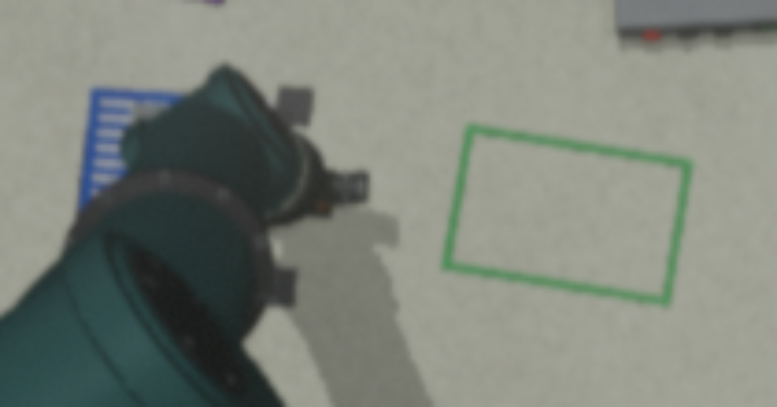

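```bash
python3 - <<'E'
from h import *
p,d,s=cap('wrist')
c,f=cal('wrist'); T=np.array(c['hand_eye']); print(f,T.round(3).tolist())
for (u,v) in ((380,320),(380,337),(370,347),(370,360),(370,375),(370,390),(345,380),(395,360),(395,390),(380,400)):
    U,V=int(u/1.5),int(v/1.5); z=d[V,U]; P=np.array([(U-c['cx'])*z/f,(V-c['cy'])*z/f,z]); print(u,v,p[V,U],round(float(z),1),(T[:3,:3]@P+T[:3,3]).round(1), pix('wrist',U,V,z,s).round(1))
cv2.imwrite('pics/w4c.png',cv2.resize(p[180:290,190:330,::-1],None,fx=5,fy=5,interpolation=cv2.INTER_NEAREST))
E
```

```text
319.2822435328721 [[0.0, 0.959, 0.282, -70.534], [0.0, -0.282, 0.959, -163.073], [1.0, -0.0, -0.001, -0.161], [0.0, 0.0, 0.0, 1.0]]
380 320 [108  44   7] 173.9 [-7.7 -0.2 -0.5] [[472.8 277.5  24.6]]
380 337 [171  70   6] 162.2 [ -6.6 -12.8  -0.4] [[473.9 277.4  37.2]]
370 347 [76 78 81] 145.1 [-10.3 -29.6  -3.6] [[469.8 274.5  53.9]]
370 360 [76 78 81] 136.3 [-10.2 -38.7  -3.4] [[469.8 274.7  63.1]]
370 375 [78 78 83] 129.3 [ -9.5 -46.3  -3.2] [[470.5 274.7  70.6]]
370 390 [77 79 81] 122.0 [ -9.3 -53.9  -3. ] [[470.7 274.9  78.3]]
345 380 [19 22 24] 134.6 [ -5.8 -41.8 -10.1] [[473.8 267.6  66.2]]
395 360 [76 78 81] 137.3 [ -9.8 -37.8   3.9] [[470.8 281.9  62.2]]
395 390 [76 78 80] 121.2 [ -9.7 -54.7   3.4] [[470.7 281.4  79.1]]
380 400 [24 22 25] 118.7 [ -8.8 -57.5  -0.4] [[471.3 277.5  81.9]]
```

View pics/w4c.png

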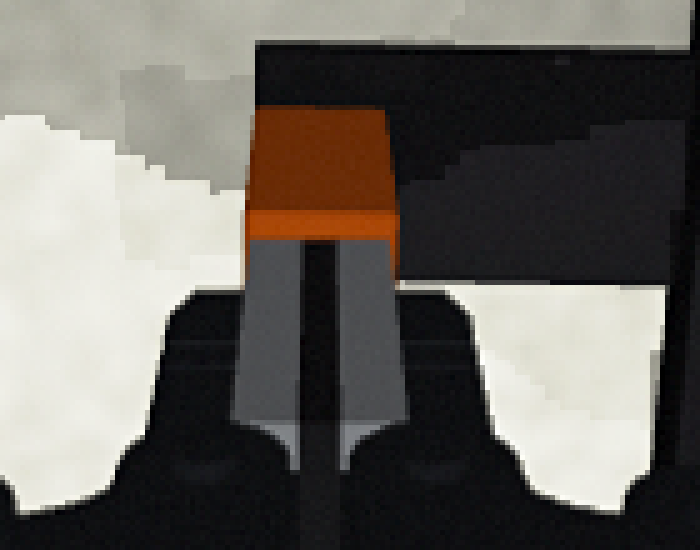

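View pics/s4.png

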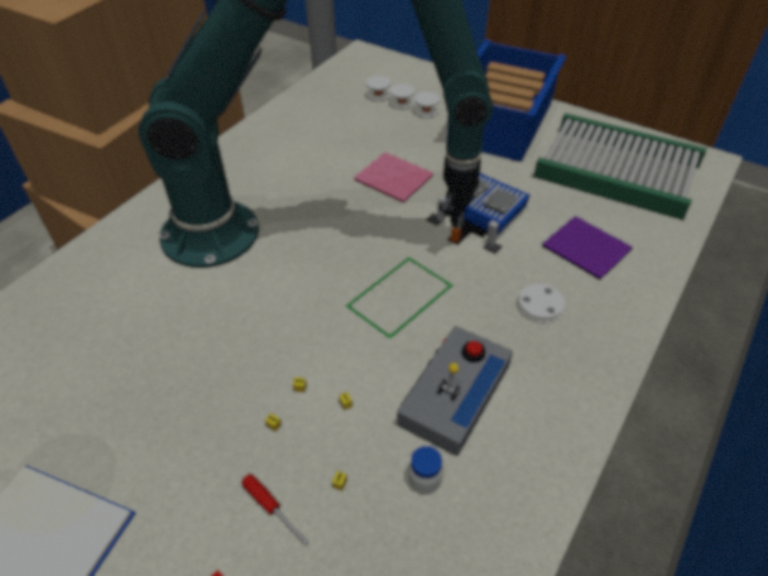

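```bash
python3 - <<'E'
from h import *
p,d,s=cap('scene')
cv2.imwrite('pics/s4c.png',cv2.resize(p[90:180,260:370,::-1],None,fx=7,fy=6.6,interpolation=cv2.INTER_CUBIC))
c,f=cal('scene'); Rm=R.from_rotvec(np.array(c['rvec']).ravel())
for nm,w in (('tcp',s['ee_pos']),('knobtop',[480,277,36]),('knobbase',[480,277,4]),('post',[425,316,60]),('post2',[558,302,60]),('tip51',[480,277,51]),('tip7',[480,277,7])):
    P=Rm.apply(w)+np.array(c['tvec']).ravel(); u=f*P[0]/P[2]+c['cx'];v=f*P[1]/P[2]+c['cy']; print(nm,round((u-260)*7),round((v-90)*6.6))
E
```

```text
tcp 303 427
knobtop 303 410
knobbase 298 457
post 245 292
post2 483 402
tip51 306 387
tip7 298 453
```

View pics/s4c.png

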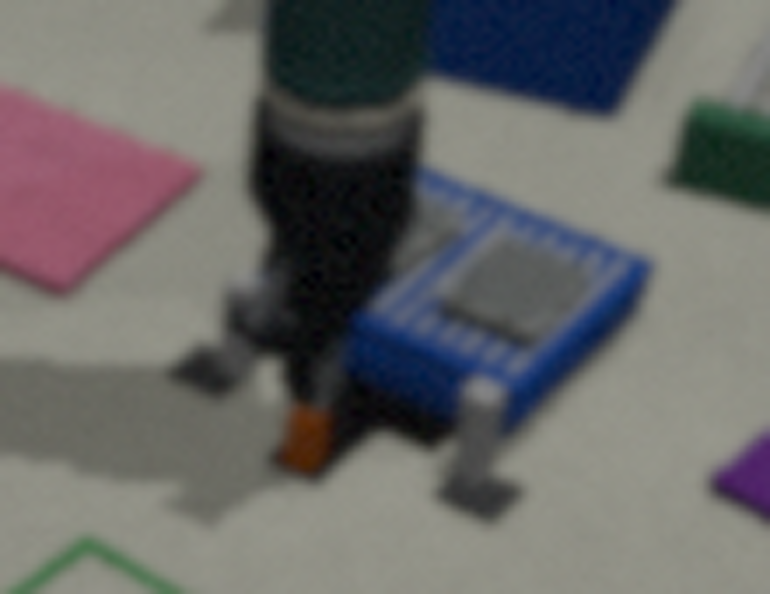

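```bash
python3 - <<'E'
from h import *
p,d,s=cap('wrist')
c,f=cal('wrist'); T=np.array(c['hand_eye'])
for U in (246,263):
  for V in range(224,236):
    z=d[V,U]; P=np.array([(U-c['cx'])*z/f,(V-c['cy'])*z/f,z]); print(U,V,p[V,U],round(float(z),1),(T[:3,:3]@P+T[:3,3]).round(1))
E
```

```text
246 224 [169  71   6] 162.6 [ -6.4 -12.4  -4. ]
246 225 [170  73   5] 162.7 [ -5.9 -12.5  -4. ]
246 226 [171  70   4] 161.9 [ -5.8 -13.4  -4. ]
246 227 [149  66  12] 163.4 [ -4.7 -12.1  -4. ]
246 228 [83 78 79] 149.7 [ -9.7 -24.9  -3.7]
246 229 [77 81 85] 148.1 [ -9.9 -26.5  -3.7]
246 230 [76 78 80] 146.6 [-10.1 -28.   -3.6]
246 231 [79 80 83] 145.3 [-10.2 -29.4  -3.6]
246 232 [76 79 81] 145.1 [ -9.9 -29.7  -3.6]
246 233 [75 76 80] 143.1 [-10.3 -31.6  -3.5]
246 234 [76 77 79] 142.4 [-10.1 -32.4  -3.5]
246 235 [77 78 80] 141.3 [-10.2 -33.5  -3.5]
263 224 [170  71   5] 163.8 [ -6.  -11.3   4.7]
263 225 [170  71   6] 163.2 [ -5.7 -12.    4.7]
263 226 [175  74  11] 162.9 [ -5.4 -12.5   4.7]
263 227 [148  67  16] 163.6 [ -4.6 -11.9   4.7]
263 228 [86 78 80] 148.9 [-10.1 -25.6   4.3]
263 229 [75 79 82] 148.7 [ -9.7 -25.9   4.2]
263 230 [76 78 82] 147.4 [ -9.8 -27.3   4.2]
263 231 [76 78 81] 145.6 [-10.1 -29.1   4.2]
263 232 [78 79 82] 144.7 [-10.  -30.    4.1]
263 233 [75 76 78] 143.2 [-10.2 -31.6   4.1]
263 234 [77 78 82] 141.9 [-10.4 -32.9   4. ]
263 235 [76 77 78] 140.7 [-10.4 -34.1   4. ]
```

The depth reading and the scene view agree that the real fingertips (shut) end at tool y = -25, about 42 mm short of the stated +17. I'll plan with the measured tips, so for this grasp the TCP has to go to about z = -17. I'll reopen and descend carefully.

```bash
python3 -m pendant '[[[0,0,0,0,0,0],[0,0,0,0,0,0],[0,0,0,0,0,0],[0,0,0,0,0,0]]]' 0.06
python3 - <<'E'
from h import *
p,d,s=cap('wrist'); st()
c,f=cal('wrist'); T=np.array(c['hand_eye'])
for U in (198,306):
  for V in range(226,250,3):
    z=d[V,U]; P=np.array([(U-c['cx'])*z/f,(V-c['cy'])*z/f,z]); print(U,V,p[V,U],round(float(z),1),(T[:3,:3]@P+T[:3,3]).round(1))
E
```

```text
clock: 6.08
ee_pos: [480.5, 277.4, 24.4]
ee_rot: [-0.705, 0.023, -0.028, 0.708]
wrist_force: [-0.1, -0.1, -0.7]
gripper_width: 45.3
t 6.12 pos [480.5 277.4  24.4] w 45.3 F [-0.1  0.8 -0.3]
axes(cols xyz) [[0.997, 0.008, 0.072], [-0.072, 0.003, 0.997], [0.008, -1.0, 0.004]]
198 226 [232 232 221] 203.1 [ 10.7  24.7 -35.5]
198 229 [202 202 190] 203.1 [ 12.6  24.2 -35.5]
198 232 [71 73 76] 146.6 [ -9.2 -28.3 -25.7]
198 235 [73 76 78] 141.7 [-10.  -33.2 -24.8]
198 238 [26 26 26] 138.4 [-10.2 -36.6 -24.2]
198 241 [13 10 10] 136.5 [ -9.8 -38.6 -23.9]
198 244 [12 11 11] 133.3 [-10.  -41.9 -23.4]
198 247 [11 10 11] 130.9 [ -9.9 -44.5 -22.9]
306 226 [26 26 29] 198.4 [ 8.9 20.4 32.4]
306 229 [32 32 31] 198.7 [10.8 20.1 32.5]
306 232 [13 13 15] 144.7 [-10.  -30.   23.6]
306 235 [13 12 11] 142.0 [ -9.9 -32.9  23.2]
306 238 [12 11 13] 139.5 [ -9.7 -35.6  22.8]
306 241 [12 11 12] 137.6 [ -9.2 -37.6  22.5]
306 244 [12 11 13] 137.2 [ -8.2 -38.4  22.4]
306 247 [ 9  8 11] 137.5 [ -6.8 -38.4  22.4]
```

```bash
python3 -m pendant '[[[0,0.03,0,0,0,0],[0,0.03,0,0,0,0],[0,0.03,0,0,0,0],[0,0.03,0,0,0,0],[0,0.01,0,0,0,0],[0,0,0,0,0,0]]]' 0.06
```

```text
clock: 6.88
ee_pos: [480.6, 277.4, -18.0]
ee_rot: [-0.706, 0.023, -0.028, 0.708]
wrist_force: [-0.6, -0.7, 5.0]
gripper_width: 45.2
```

```bash
python3 - <<'E'
from h import *
p,d,s=cap('wrist','w5',1.5); st()
E
```

```text
t 6.92 pos [480.6 277.3 -17.9] w 45.3 F [ 0.6 -1.   0.5]
axes(cols xyz) [[0.997, 0.007, 0.072], [-0.072, 0.003, 0.997], [0.007, -1.0, 0.003]]
```

View pics/w5.png

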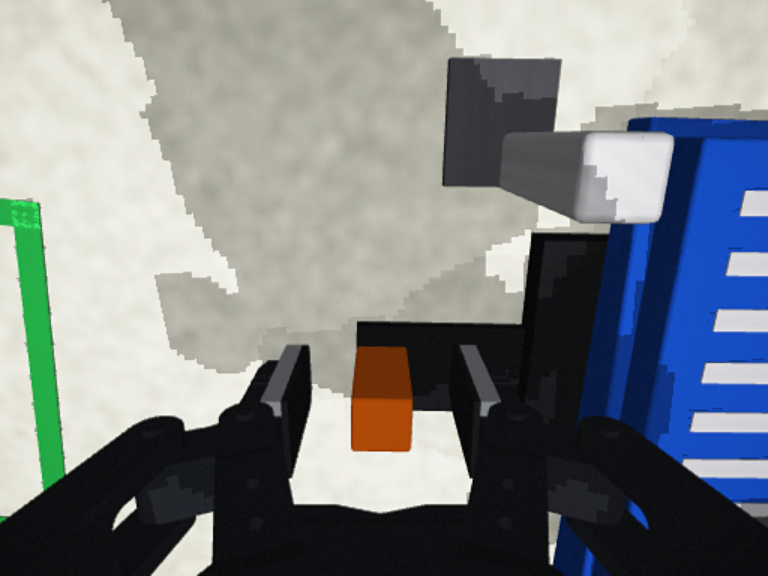

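The fingers now straddle the knob at (382,400). Closing.

```bash
python3 -m pendant '[[[0,0,0,0,0,0],[0,0,0,0,0,0],[0,0,0,0,0,0],[0,0,0,0,0,0],[0,0,0,0,0,0]]]' -1
```

```text
clock: 7.55
ee_pos: [482.5, 281.1, -15.5]
ee_rot: [-0.704, 0.021, -0.029, 0.71]
wrist_force: [0.1, 0.4, 1.1]
gripper_width: 14.9
```

```bash
python3 -m pendant '[[[-0.0005,0,-0.02,0,0,0],[-0.001,0,-0.04,0,0,0],[-0.001,0,-0.04,0,0,0],[-0.001,0,-0.04,0,0,0]]]' -1;  python3 -m pendant '[[[-0.001,0,-0.04,0,0,0],[-0.001,0,-0.04,0,0,0],[0,0,0,0,0,0]]]' -1
python3 - <<'E'
from h import *
p,d,s=cap('wrist','w6',1.5); st()
E
```

```text
clock: 8.05
ee_pos: [481.0, 246.4, -15.4]
ee_rot: [-0.699, 0.016, -0.029, 0.714]
wrist_force: [1.3, 6.6, -0.6]
gripper_width: 15.3
clock: 8.43
ee_pos: [480.2, 224.5, -15.4]
ee_rot: [-0.697, 0.014, -0.03, 0.716]
wrist_force: [1.2, -0.4, 0.2]
gripper_width: 15.1
t 8.47 pos [480.2 224.6 -15.4] w 15.1 F [1.8 0.5 0.9]
axes(cols xyz) [[0.998, 0.023, 0.061], [-0.062, 0.026, 0.998], [0.021, -0.999, 0.027]]
```

View pics/w6.png

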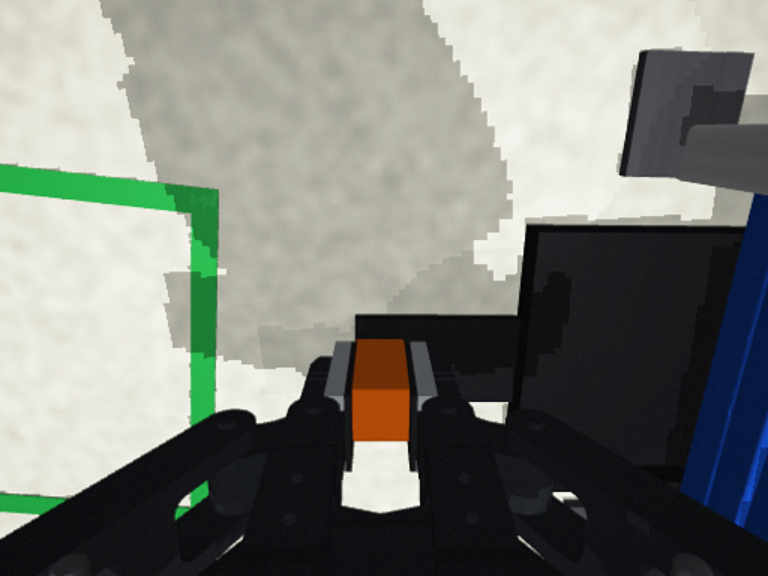

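```bash
python3 -m pendant '[[[-0.003,0,-0.04,-0.002,0.003,0.002],[-0.003,0,-0.04,-0.002,0.003,0.002],[-0.003,0,-0.04,0,0,0],[-0.003,0,-0.04,0,0,0],[0,0,0,0,0,0]]]' -1
python3 - <<'E'
from h import *
st()
E
```

```text
clock: 9.1
ee_pos: [475.3, 183.3, -15.3]
ee_rot: [-0.702, 0.031, -0.033, 0.711]
wrist_force: [-0.0, -1.0, 1.4]
gripper_width: 14.8
t 9.1 pos [475.3 183.3 -15.3] w 14.8 F [-0.  -1.   1.4]
axes(cols xyz) [[0.996, 0.003, 0.09], [-0.09, 0.012, 0.996], [0.002, -1.0, 0.012]]
```

```bash
python3 -m pendant '[[[-0.002,0,-0.04,-0.002,0,0],[-0.002,0,-0.04,0,0,0],[-0.002,0,-0.04,0,0,0],[-0.002,0,-0.04,0,0,0],[-0.002,0,-0.04,0,0,0],[-0.002,0,-0.04,0,0,0],[-0.002,0,-0.04,0,0,0],[0,0,0,0,0,0],[0,0,0,0,0,0]]]' -1
python3 - <<'E'
from h import *
p,d,s=cap('wrist','w7',1.5); st(); cap('top','t7')
t=cv2.imread('pics/t7.png')[150:260,70:280]; cv2.imwrite('pics/t7.png',cv2.resize(t,None,fx=3.7,fy=3.7,interpolation=cv2.INTER_CUBIC))
E
```

```text
clock: 10.22
ee_pos: [465.6, 98.0, -15.3]
ee_rot: [-0.705, 0.029, -0.035, 0.708]
wrist_force: [0.4, 2.2, 0.1]
gripper_width: 14.8
t 10.28 pos [465.5  98.  -15.4] w 14.9 F [-0.2 -1.2  0.4]
axes(cols xyz) [[0.996, 0.009, 0.09], [-0.09, 0.004, 0.996], [0.008, -1.0, 0.004]]
```

View pics/w7.png

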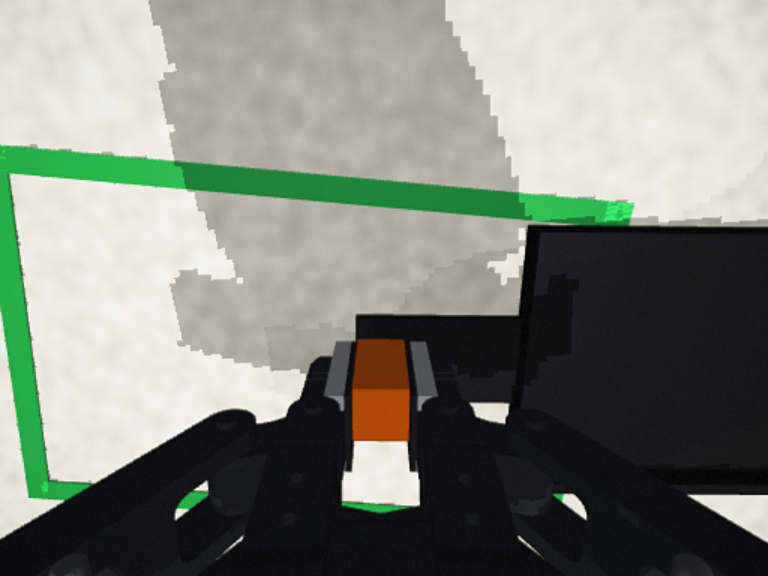

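View pics/t7.png

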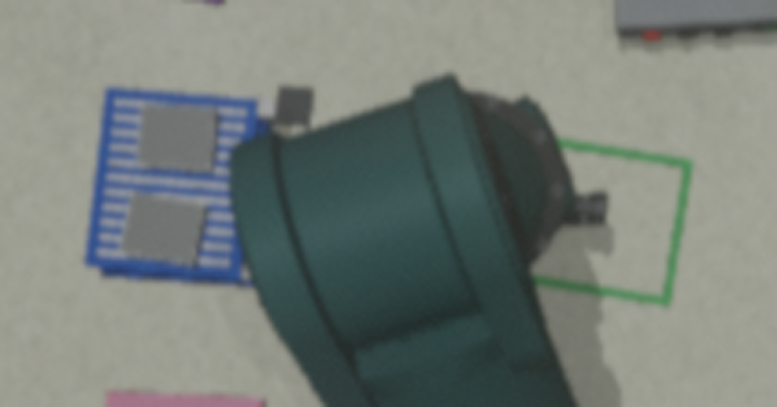

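```bash
python3 -m pendant '[[[0,0,-0.04,0,0.007,0],[0.001,0,-0.04,0,0.007,0],[0.001,0,-0.045,0,0,0],[0.001,0,-0.045,0,0,0],[0.001,0,-0.045,0,0,0],[0.001,0,-0.045,0,0,0],[0.001,0,-0.045,0,0,0],[0.001,0,-0.045,0,0,0],[0.001,0,-0.045,0,0,0],[0.001,0,-0.045,0,0,0],[0,0,0,0,0,0],[0,0,0,0,0,0]]]' -1
python3 - <<'E'
from h import *
p,d,s=cap('wrist','w8',1.5); st()
print(tool(np.array([442.4,-52,s['ee_pos'][2]])-s['ee_pos']))
E
```

```text
clock: 11.82
ee_pos: [445.7, -40.0, -15.6]
ee_rot: [-0.702, 0.061, -0.068, 0.707]
wrist_force: [0.7, 3.3, 3.7]
gripper_width: 14.9
t 11.88 pos [445.7 -40.  -15.6] w 15.2 F [0.3 0.5 3.4]
axes(cols xyz) [[0.983, 0.011, 0.182], [-0.182, 0.006, 0.983], [0.01, -1.0, 0.007]]
[-0.0036 -0.0003 -0.0414]
```

View pics/w8.png

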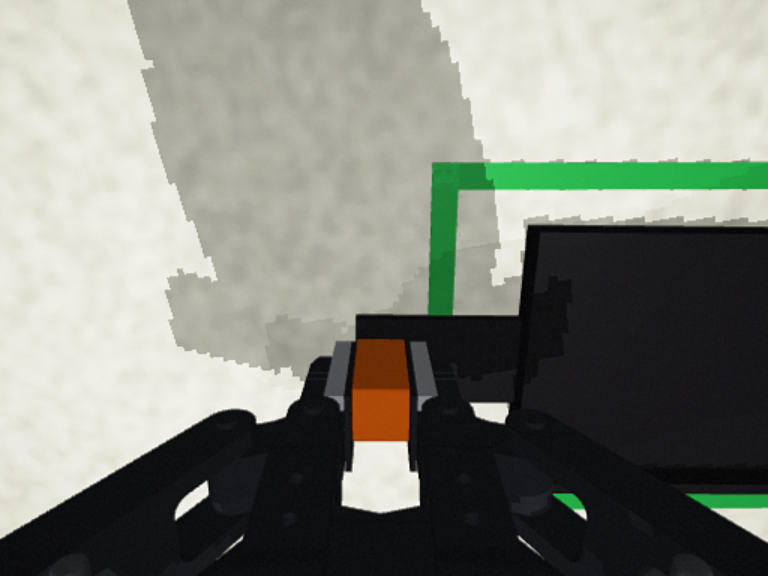

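```bash
python3 - <<'E'
from h import *
p,d,s=cap('wrist')
for nm,u,v,z in(('bayin corner',459,189,0),('baywest in',455,300,0),('baytop in',740,189,0),('baybot in',700,494,0),('traytop corner',528,227,12),('tray top far',740,228,12),('tray left low',514,402,12),('tray bottom',700,487,12)):
    q=ray('wrist',u/1.5,v/1.5,z,s); t=R.from_quat(s['ee_rot']).inv().apply(q-s['ee_pos']); print(nm,q.round(1),t.round(1))
E
```

```text
bayin corner [394.7  -6.5   0. ] [-56.  -15.9  23.8]
baywest in [429.9 -12.6   0. ] [-20.4 -15.6  24.2]
baytop in [410.4  77.7   0. ] [-56.  -15.3 109.5]
baybot in [522.7  66.9   0. ] [ 56.5 -14.1 119.2]
traytop corner [407.3   9.7  12. ] [-46.5 -27.7  42.1]
tray top far [418.7  69.5  12. ] [-46.1 -27.3 103. ]
tray left low [463.1   0.   12. ] [ 10.1 -27.1  42.7]
tray bottom [507.7  59.1  12. ] [ 43.2 -26.3 108.9]
```

```bash
python3 -m pendant '[[[0.003,0,-0.03,0,0,0],[0,0,0,0,0,0],[0,0,0,0,0,0],[0,0,0,0,0,0]]]' -1; python3 -m pendant '[[[0,0,0,0,0,0],[0,0,0,0,0,0],[0,0,0,0,0,0]]]' 0.06
python3 - <<'E'
from h import *
s=st()
E
```

```text
clock: 12.42
ee_pos: [445.0, -48.5, -15.5]
ee_rot: [-0.702, 0.06, -0.068, 0.706]
wrist_force: [0.1, 0.4, 3.7]
gripper_width: 15.0
clock: 12.8
ee_pos: [443.0, -48.1, -16.3]
ee_rot: [-0.702, 0.061, -0.066, 0.706]
wrist_force: [-1.0, 0.3, 0.6]
gripper_width: 44.9
t 12.8 pos [443.  -48.1 -16.3] w 44.9 F [-1.   0.3  0.6]
axes(cols xyz) [[0.984, 0.007, 0.179], [-0.179, 0.005, 0.984], [0.006, -1.0, 0.006]]
```

```bash
python3 -m pendant '[[[0,-0.13,0,0,0,0],[0,-0.13,0,0,0,0],[0,-0.13,0,0,0,0],[0,-0.13,0,0,0,0],[0,-0.13,0,0,0,0],[0.04,0,-0.12,0,0,0],[0.04,0,-0.12,0,0,0],[0.04,0,-0.12,0,0,0],[0.04,0,-0.12,0,0,0],[0.04,0,-0.12,0,0,0],[0,0,0,0,0,0],[0,0,0,0,0,0]]]' 1
python3 - <<'E'
from h import *
p,d,s=cap('wrist','w9',1.5); st(); cap('top','t9',1.5)
E
```

```text
clock: 14.3
ee_pos: [465.7, -239.8, 181.8]
ee_rot: [-0.702, 0.062, -0.061, 0.707]
wrist_force: [-0.8, -0.3, 0.1]
gripper_width: 85.3
t 14.35 pos [ 465.7 -239.9  181.9] w 85.2 F [-0.1 -0.6  0.5]
axes(cols xyz) [[0.985, -0.002, 0.173], [-0.173, 0.006, 0.985], [-0.003, -1.0, 0.005]]
```

View pics/w9.png

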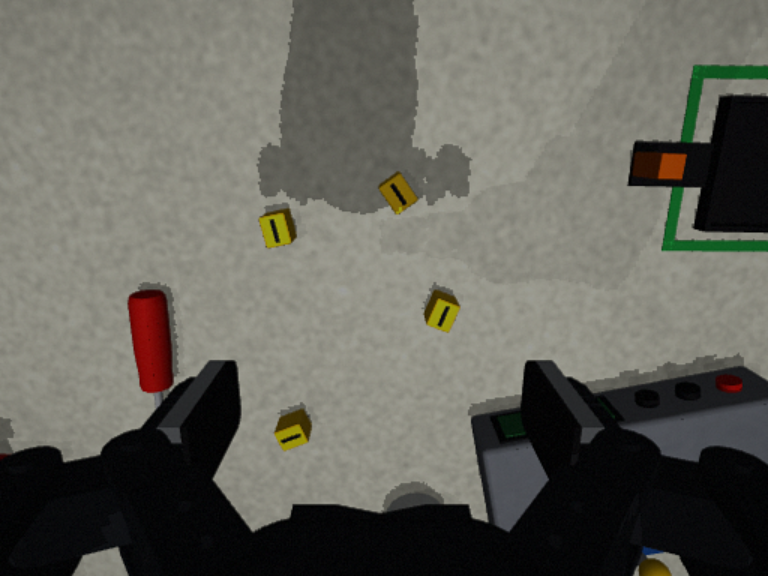

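View pics/t9.png

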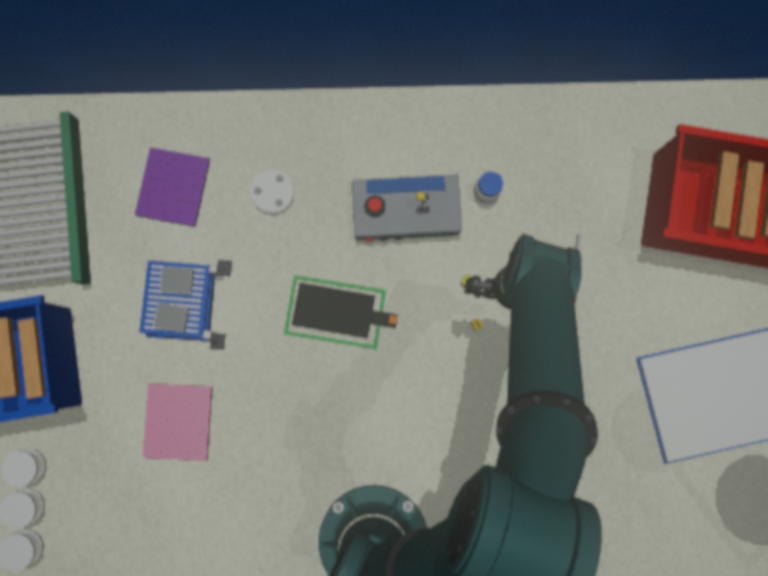

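The tray sits centred in the outline, and the stack with both boxes is intact. Four capacitors are visible at wrist px (276,229), (398,192), (442,313) and (292,430). Now I'll measure their poses.

```bash
cat > caps.py <<'E'
from h import *
def caps(p,d,s,zt=24,tol=4,vis=None):
    hsv=cv2.cvtColor(p,cv2.COLOR_RGB2HSV); m=(hsv[...,0]>20)&(hsv[...,0]<36)&(hsv[...,1]>140)&(hsv[...,2]>50)
    n,lab,stt,c=cv2.connectedComponentsWithStats(cv2.morphologyEx(m.astype(np.uint8),cv2.MORPH_CLOSE,np.ones((7,7))))
    out=[]
    for i in range(1,n):
        if stt[i,4]<120: continue
        v,u=np.nonzero((lab==i)&(d>0)); w=pix('wrist',u,v,d[v,u],s); zmax=np.percentile(w[:,2],97)
        t=w[w[:,2]>zmax-tol]
        r=cv2.minAreaRect(t[:,:2].astype(np.float32)); (cx,cy),(a,b),th=r
        if a<b: a,b,th=b,a,th+90
        th=(th+90)%180-90
        print('px',(c[i]*1.5).round(),'z',round(zmax,1),'ctr',np.round((cx,cy),1),'size',np.round((a,b),1),'long axis yaw',round(th,1)); out.append((cx,cy,th,zmax))
    return out
if __name__=='__main__':
    p,d,s=cap('wrist'); caps(p,d,s)
    print('tray top'); 
E
python3 caps.py
```

```text
px [397. 192.] z 25.8 ctr [ 431.8 -221.2] size [21.4 17.7] long axis yaw 25.6
px [277. 227.] z 25.9 ctr [ 441.3 -307.1] size [21.7 17.9] long axis yaw 1.2
px [441. 310.] z 25.7 ctr [ 522.1 -203.7] size [22.3 17.8] long axis yaw -32.0
px [292. 429.] z 25.6 ctr [ 600.4 -332.5] size [22.  18.7] long axis yaw -78.0
px [653. 569.] z 120.3 ctr [ 671.1 -106.1] size [16.4  6.3] long axis yaw 84.6
tray top
```

```bash
cat > go.py <<'E'
import sys
from h import *
s=st(); x,y,z=map(float,sys.argv[1:4]); t=tool(np.array([x,y,z])-s['ee_pos'],s)
M=R.from_quat(s['ee_rot']).as_matrix(); yaw=np.degrees(np.arctan2(M[1,2],M[0,2]))
print('shift units',t,'yaw',round(yaw,1),'tilt fix rx',round(-np.dot(M[:,1],[M[0,2],M[1,2],0])/6.283,4),'rz',round(np.dot(M[:,1],[M[0,0],M[1,0],0])/6.283,4), end=' ')
if len(sys.argv)>4: print('ry',round((yaw-float(sys.argv[4]))/360,4))
E
python3 -m pendant '[[[0,0.08,0,0,-0.025,0],[0,0.08,0,0,-0.025,0],[0,0.08,0,0,-0.025,0],[0,0.08,0,0,-0.024,0],[0,0,0,0,0,0],[0,0,0,0,0,0]]]' 0.06
python3 go.py 431.8 -221.2 -20 115.6
```

```text
clock: 15.2
ee_pos: [468.3, -232.3, 85.8]
ee_rot: [-0.685, -0.168, 0.166, 0.689]
wrist_force: [0.0, -0.7, -0.2]
gripper_width: 45.0
t 15.2 pos [ 468.3 -232.3   85.8] w 45.0 F [ 0.  -0.7 -0.2]
axes(cols xyz) [[0.889, 0.002, -0.459], [0.459, 0.007, 0.888], [0.005, -1.0, 0.005]]
shift units [-0.093   0.3527  0.0871] yaw 117.3 tilt fix rx -0.0008 rz 0.0008 ry 0.0048
```

```bash
python3 -m pendant '[[[-0.031,0.05,0.029,0,0.005,0],[-0.031,0.05,0.029,0,0,0],[-0.031,0.05,0.029,0,0,0],[0,0,0,0,0,0],[0,0,0,0,0,0]]]' 0.06
python3 go.py 431.8 -221.2 -20 115.6
```

```text
clock: 15.82
ee_pos: [437.6, -221.7, 45.8]
ee_rot: [0.691, 0.159, -0.149, -0.689]
wrist_force: [0.1, -0.7, -0.7]
gripper_width: 45.4
t 15.82 pos [ 437.6 -221.7   45.8] w 45.4 F [ 0.1 -0.7 -0.7]
axes(cols xyz) [[0.905, 0.015, -0.425], [0.425, 0.001, 0.905], [0.014, -1.0, -0.006]]
shift units [-0.0197  0.219   0.0108] yaw 115.1 tilt fix rx 0.0009 rz 0.0022 ry -0.0013
```

```bash
python3 -m pendant '[[[-0.02,0.02,0.01,0,0,0.002],[0,0.05,0,0,0,0],[0,0.05,0,0,0,0],[0,0.05,0,0,0,0],[0,0.045,0,0,0,0],[0,0,0,0,0,0],[0,0,0,0,0,0]]]' 0.06
python3 go.py 431.8 -221.2 -20 115.6
```

```text
clock: 16.7
ee_pos: [434.2, -223.0, -21.9]
ee_rot: [0.693, 0.155, -0.152, -0.687]
wrist_force: [-0.9, 0.6, 15.9]
gripper_width: 45.1
t 16.7 pos [ 434.2 -223.   -21.9] w 45.1 F [-0.9  0.6 15.9]
axes(cols xyz) [[0.906, 0.006, -0.424], [0.424, -0.008, 0.905], [0.002, -1.0, -0.01]]
shift units [-0.0045 -0.0063  0.0088] yaw 115.1 tilt fix rx 0.0016 rz 0.0004 ry -0.0014
```

```bash
python3 -m pendant '[[[0,-0.018,0,0,0,0],[-0.004,0,0.008,0,0,0],[0,0,0,0,0,0]]]' 0.06
python3 - <<'E'
from h import *
p,d,s=cap('wrist','w10',1.5); st()
E
```

```text
clock: 17.08
ee_pos: [431.6, -221.0, -17.7]
ee_rot: [0.693, 0.155, -0.153, -0.687]
wrist_force: [-0.5, -0.1, 0.9]
gripper_width: 44.8
t 17.12 pos [ 431.9 -221.1  -17.7] w 45.4 F [-0.5 -0.4  0.1]
axes(cols xyz) [[0.905, 0.006, -0.424], [0.424, -0.008, 0.905], [0.002, -1.0, -0.009]]
```

View pics/w10.png

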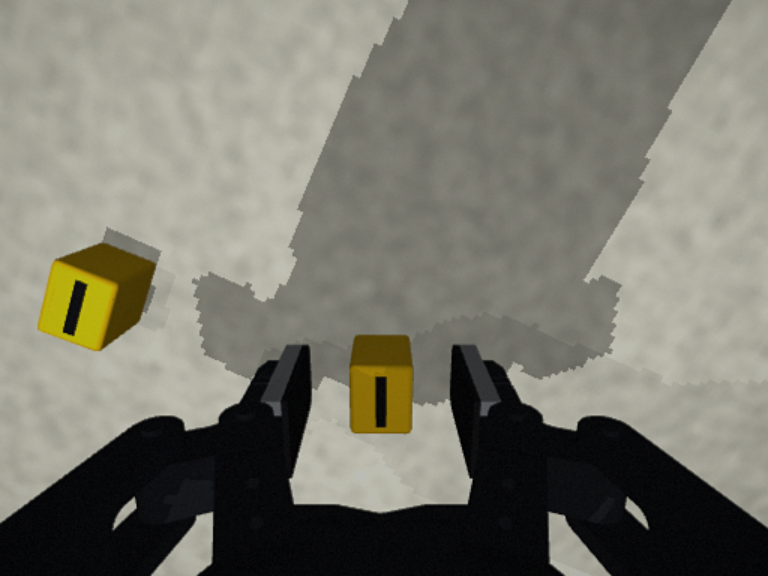

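```bash
python3 -m pendant '[[[0,-0.004,0,0,0,0],[0,0,0,0,0,0],[0,0,0,0,0,0],[0,0,0,0,0,0],[0,0,0,0,0,0]]]' -1; python3 -m pendant '[[[0,-0.1,0,0,0,0],[0,-0.1,0,0,0,0],[0,-0.1,0,0,0,0],[0,-0.05,0,0,0,0],[0,0,0,0,0.025,0],[0,0,0,0,0.025,0],[0,0,0,0,0.025,0],[0,0,0,0,0.023,0],[0,0,0,0,0,0]]]' -1
python3 go.py 453.2 115 90 79.6
```

```text
clock: 17.75
ee_pos: [431.8, -221.1, -16.5]
ee_rot: [0.693, 0.155, -0.152, -0.687]
wrist_force: [0.2, 0.3, 0.7]
gripper_width: 16.6
clock: 18.88
ee_pos: [429.8, -220.3, 91.2]
ee_rot: [0.706, -0.068, 0.071, -0.701]
wrist_force: [-0.4, -0.3, -0.5]
gripper_width: 16.6
t 18.88 pos [ 429.8 -220.3   91.2] w 16.6 F [-0.4 -0.3 -0.5]
axes(cols xyz) [[0.981, 0.004, 0.195], [-0.195, -0.007, 0.981], [0.005, -1.0, -0.006]]
shift units [-0.142  -0.0037  1.1112] yaw 78.7 tilt fix rx 0.001 rz 0.0008 ry -0.0024
```

```bash
python3 -m pendant '[[[-0.014,0,0.1,0,-0.002,0],[-0.014,0,0.11,0,0,0],[-0.014,0,0.12,0,0,0],[-0.014,0,0.12,0,0,0],[-0.014,0,0.12,0,0,0],[-0.014,0,0.12,0,0,0],[-0.014,0,0.12,0,0,0],[-0.014,0,0.11,0,0,0],[-0.014,0,0.1,0,0,0],[-0.01,0,0.08,0,0,0],[0,0,0,0,0,0],[0,0,0,0,0,0]]]' -1
python3 - <<'E'
from h import *
p,d,s=cap('wrist','w11',1.5)
E
python3 go.py 453.2 115 -10 79.6
```

```text
clock: 20.38
ee_pos: [448.7, 120.6, 87.8]
ee_rot: [0.707, -0.053, 0.057, -0.703]
wrist_force: [0.0, -0.2, -0.4]
gripper_width: 17.0
t 20.43 pos [448.8 120.6  87.8] w 16.7 F [-0.4  1.  -1.5]
axes(cols xyz) [[0.988, 0.005, 0.155], [-0.155, -0.007, 0.988], [0.006, -1.0, -0.006]]
shift units [ 0.0153  0.3263 -0.0142] yaw 81.1 tilt fix rx 0.0009 rz 0.001 ry 0.0041
```

View pics/w11.png

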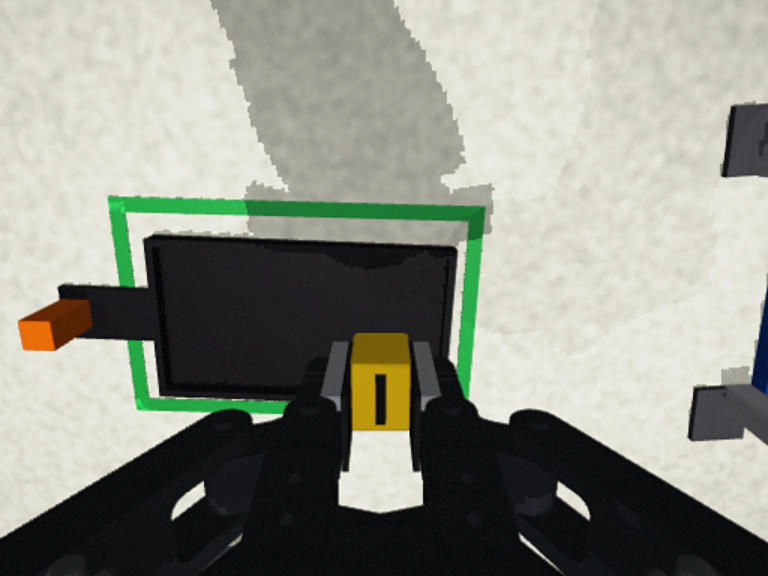

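```bash
python3 - <<'E'
from h import *
s=arm.sense()
P=[ray('wrist',u/1.5,v/1.5,12,s)[:2] for u,v in((146,238),(457,247),(160,397))]
print(np.round(P,1)); x=(P[1]-P[0]);y=(P[0]-P[2]); print(np.hypot(*x),np.hypot(*y),'yaw',np.degrees(np.arctan2(x[1],x[0])),'ctr',(P[1]+P[2])/2)
B=[ray('wrist',u/1.5,v/1.5,0,s)[:2] for u,v in((117,205),(480,214),(140,404))]; print('bay ctr',(B[1]+B[2])/2,np.degrees(np.arctan2(*(B[1]-B[0])[::-1])),np.hypot(*(B[1]-B[0])),np.hypot(*(B[2]-B[0])))
E
```

```text
[[408.6   5.9]
 [437.6 161.3]
 [497.8 -13.2]]
158.15752513824575 91.21439280457606 yaw 79.4498775250319 ctr [467.68569805  74.0755636 ]
bay ctr [465.68070516  71.48016671] 79.69552261903908 190.06548000409876 118.05983180390301
```

```bash
python3 -m pendant '[[[0.015,0.05,-0.014,0,0.004,0],[0,0.07,0,0,0,0],[0,0.07,0,0,0,0],[0,0.07,0,0,0,0],[0,0.045,0,0,0,0],[0,0,0,0,0,0],[0,0,0,0,0,0]]]' -1
python3 go.py 453.2 115 -12 79.6
```

```text
clock: 21.3
ee_pos: [454.3, 106.1, -9.5]
ee_rot: [0.707, -0.067, 0.071, -0.7]
wrist_force: [0.2, 0.1, -0.0]
gripper_width: 16.9
t 21.3 pos [454.3 106.1  -9.5] w 16.9 F [ 0.2  0.1 -0. ]
axes(cols xyz) [[0.981, 0.004, 0.195], [-0.195, -0.011, 0.981], [0.006, -1.0, -0.01]]
shift units [-0.0095  0.0079  0.0286] yaw 78.7 tilt fix rx 0.0016 rz 0.001 ry -0.0024
```

```bash
python3 -m pendant '[[[-0.005,0,0.02,0.0015,-0.002,0.001],[0,0.006,0,0,0,0],[0,0,0,0,0,0]]]' -1;python3 -m pendant '[[[0,0,0,0,0,0],[0,0,0,0,0,0],[0,0,0,0,0,0],[0,-0.1,0,0,0,0],[0,-0.12,0,0,0,0],[0,-0.12,0,0,0,0],[0,0,0,0,0,0]]]' -0.2
python3 go.py 441.3 -307.1 90 91.2
python3 - <<'E'
from h import *
p,d,s=cap('wrist','w12',1.5)
E
```

```text
clock: 21.68
ee_pos: [455.1, 113.2, -10.1]
ee_rot: [-0.704, 0.064, -0.065, 0.705]
wrist_force: [0.4, 0.4, -0.6]
gripper_width: 16.8
clock: 22.55
ee_pos: [454.5, 113.0, 94.4]
ee_rot: [-0.704, 0.064, -0.065, 0.705]
wrist_force: [0.5, 0.7, -0.1]
gripper_width: 34.1
t 22.55 pos [454.5 113.   94.4] w 34.1 F [ 0.5  0.7 -0.1]
axes(cols xyz) [[0.983, 0.002, 0.181], [-0.181, 0.001, 0.983], [0.001, -1.0, 0.001]]
shift units [ 0.2108  0.0134 -1.385 ] yaw 79.5 tilt fix rx -0.0002 rz 0.0002 ry -0.0324
```

View pics/w12.png

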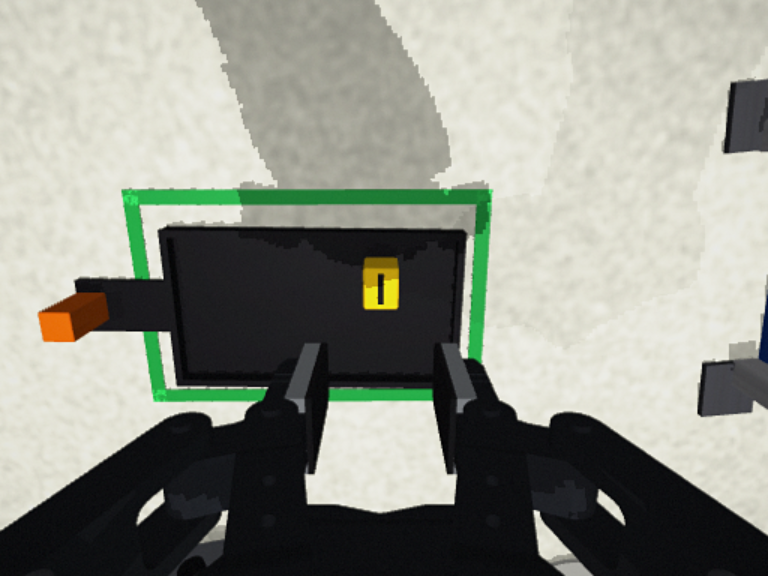

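The capacitor stands in the tray at (380,285). Next is cap B at (441,-307).

```bash
python3 -m pendant '[[[0.021,0,-0.12,0,0,0],[0.021,0,-0.135,0,0,0],[0.021,0,-0.135,0,0,0],[0.021,0,-0.135,0,0,0],[0.021,0,-0.135,0,0,0],[0.021,0,-0.135,0,0,0],[0.021,0,-0.135,0,0,0],[0.021,0,-0.135,0,0,0],[0.021,0,-0.135,0,0,0],[0.021,0,-0.11,0,0,0],[0,0,0,0,-0.016,0],[0,0,0,0,-0.016,0]]]' 0.06
python3 -m pendant '[[[0,0,0,0,0,0],[0,0,0,0,0,0]]]' 0.06
python3 caps.py; python3 go.py 441.3 -307.1 90 91.2
```

```text
clock: 24.1
ee_pos: [436.5, -294.5, 76.2]
ee_rot: [-0.704, -0.001, 0.019, 0.71]
wrist_force: [-0.1, 0.4, 0.7]
gripper_width: 45.4
clock: 24.35
ee_pos: [434.9, -293.8, 73.8]
ee_rot: [-0.703, 0.001, 0.019, 0.711]
wrist_force: [-0.1, -0.5, -0.4]
gripper_width: 45.2
px [351. 306.] z 25.8 ctr [ 441.2 -307.4] size [22.3 17.7] long axis yaw 1.1
tray top
t 24.4 pos [ 434.8 -293.7   73.9] w 45.2 F [-0.1 -0.1  0.9]
axes(cols xyz) [[0.999, -0.029, -0.026], [0.026, 0.012, 1.0], [-0.029, -0.999, 0.013]]
shift units [ 0.0189 -0.0549 -0.0444] yaw 91.5 tilt fix rx -0.002 rz -0.0046 ry 0.0007
```

```bash
python3 -m pendant '[[[0.019,0.02,-0.044,-0.002,0,-0.0045],[0,0.06,0,0,0,0],[0,0.06,0,0,0,0],[0,0.06,0,0,0,0],[0,0,0,0,0,0]]]' 0.06
python3 go.py 441.3 -307.3 -16.5 91.2
```

```text
clock: 25.02
ee_pos: [441.9, -305.5, 11.8]
ee_rot: [0.707, 0.009, -0.009, -0.707]
wrist_force: [0.7, -0.7, 0.6]
gripper_width: 45.4
t 25.02 pos [ 441.9 -305.5   11.8] w 45.4 F [ 0.7 -0.7  0.6]
axes(cols xyz) [[1.0, 0.0, -0.025], [0.025, -0.0, 1.0], [0.0, -1.0, -0.0]]
shift units [-0.0022  0.0942 -0.006 ] yaw 91.4 tilt fix rx 0.0001 rz 0.0001 ry 0.0006
```

```bash
python3 -m pendant '[[[-0.002,0.03,-0.006,0,0,0],[0,0.035,0,0,0,0],[0,0.028,0,0,0,0],[0,0,0,0,0,0]]]' 0.06
python3 -m pendant '[[[0,0,0,0,0,0],[0,0,0,0,0,0],[0,0,0,0,0,0],[0,0,0,0,0,0]]]' -1;  python3 -m pendant '[[[0,-0.1,0,0,0,0],[0,-0.1,0,0,0,0],[0,-0.1,0,0,0,0],[0,-0.05,0,0,0,0],[0,0,0,0,0.016,0],[0,0,0,0,0.016,0],[0,0,0,0,0,0]]]' -1
python3 go.py 494 108 90 79.6
```

```text
clock: 25.52
ee_pos: [442.4, -307.7, -16.7]
ee_rot: [0.708, 0.009, -0.008, -0.706]
wrist_force: [0.1, -0.6, -1.1]
gripper_width: 45.4
clock: 26.02
ee_pos: [442.9, -308.1, -15.9]
ee_rot: [0.708, 0.01, -0.007, -0.706]
wrist_force: [-1.3, 1.1, -0.3]
gripper_width: 16.5
clock: 26.9
ee_pos: [441.3, -307.3, 91.4]
ee_rot: [0.705, -0.064, 0.065, -0.704]
wrist_force: [-0.1, 0.1, -1.0]
gripper_width: 16.7
t 26.9 pos [ 441.3 -307.3   91.4] w 16.7 F [-0.1  0.1 -1. ]
axes(cols xyz) [[0.983, 0.001, 0.181], [-0.181, -0.001, 0.983], [0.002, -1.0, -0.001]]
shift units [-0.0779  0.0033  1.3933] yaw 79.6 tilt fix rx 0.0001 rz 0.0003 ry -0.0001
```

```bash
python3 -m pendant '[[[-0.007,0,0.1,0,0,0],[-0.007,0,0.125,0,0,0],[-0.007,0,0.125,0,0,0],[-0.007,0,0.125,0,0,0],[-0.007,0,0.125,0,0,0],[-0.007,0,0.125,0,0,0],[-0.007,0,0.125,0,0,0],[-0.007,0,0.125,0,0,0],[-0.007,0,0.125,0,0,0],[-0.007,0,0.125,0,0,0],[0,0,0.125,0,0,0],[0,0,0,0,0,0]]]' -1
python3 -m pendant '[[[0,0,0,0,0,0],[0,0,0,0,0,0]]]' -1
python3 go.py 494 108 -11 79.6
```

```text
clock: 28.4
ee_pos: [491.5, 107.4, 86.4]
ee_rot: [0.705, -0.058, 0.056, -0.704]
wrist_force: [0.5, -0.4, -0.1]
gripper_width: 17.1
clock: 28.65
ee_pos: [490.6, 105.7, 85.8]
ee_rot: [0.706, -0.059, 0.055, -0.704]
wrist_force: [0.6, 0.5, -0.2]
gripper_width: 16.5
t 28.65 pos [490.6 105.7  85.8] w 16.5 F [ 0.6  0.5 -0.2]
axes(cols xyz) [[0.987, -0.006, 0.16], [-0.16, -0.002, 0.987], [-0.005, -1.0, -0.003]]
shift units [0.0118 0.3226 0.0103] yaw 80.8 tilt fix rx 0.0005 rz -0.0008 ry 0.0033
```

```bash
python3 -m pendant '[[[0.012,0.05,0.01,0,0.003,0],[0,0.07,0,0,0,0],[0,0.07,0,0,0,0],[0,0.07,0,0,0,0],[0,0.045,0,0,0,0],[0,0,0,0,0,0],[0,0,0,0,0,0]]]' -1
python3 go.py 494 108 -11 79.6
```

```text
clock: 29.52
ee_pos: [495.3, 102.6, -11.9]
ee_rot: [0.706, -0.07, 0.066, -0.702]
wrist_force: [-0.4, -0.1, -0.2]
gripper_width: 16.5
t 29.52 pos [495.3 102.6 -11.9] w 16.5 F [-0.4 -0.1 -0.2]
axes(cols xyz) [[0.982, -0.006, 0.191], [-0.191, -0.004, 0.982], [-0.005, -1.0, -0.006]]
shift units [-0.0076 -0.003   0.017 ] yaw 79.0 tilt fix rx 0.0009 rz -0.0008 ry -0.0016
```

Close enough at 6 mm off the slot, well inside the tray. Releasing, rising, then cap C at (522,-203.7), yaw 58.

```bash
python3 -m pendant '[[[0,0,0,0,0,0],[0,0,0,0,0,0],[0,0,0,0,0,0],[0,-0.1,0,0,0,0],[0,-0.12,0,0,0,0],[0,-0.12,0,0,0,0],[0,0,0,0,0,0]]]' -0.2
python3 - <<'E'
from h import *
p,d,s=cap('wrist','w13',1.5)
E
python3 go.py 522 -203.7 90 58
```

```text
clock: 30.4
ee_pos: [497.0, 103.5, 95.1]
ee_rot: [0.705, -0.068, 0.067, -0.703]
wrist_force: [0.4, -0.4, -0.7]
gripper_width: 34.2
t 30.45 pos [495.9 103.3  93.9] w 34.3 F [-0.4 -0.4 -0. ]
axes(cols xyz) [[0.982, -0.005, 0.19], [-0.19, -0.004, 0.982], [-0.004, -1.0, -0.005]]
shift units [ 0.2804  0.0166 -0.9878] yaw 79.0 tilt fix rx 0.0008 rz -0.0006 ry 0.0584
```

View pics/w13.png

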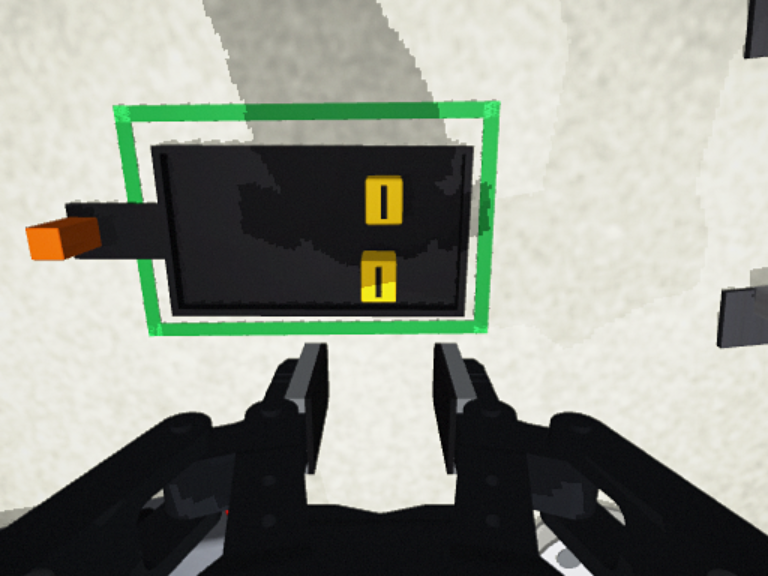

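```bash
python3 -m pendant '[[[0.034,0,-0.11,0,0,0],[0.034,0,-0.12,0,0,0],[0.034,0,-0.125,0,0,0],[0.034,0,-0.125,0,0,0],[0.034,0,-0.125,0,0,0],[0.034,0,-0.125,0,0,0],[0.034,0,-0.125,0,0,0],[0.03,0,-0.11,0,0,0],[0,0,0,0,0.02,0],[0,0,0,0,0.02,0],[0,0,0,0,0.018,0],[0,0,0,0,0,0]]]' 0.06
python3 -m pendant '[[[0,0,0,0,0,0],[0,0,0,0,0,0]]]' 0.06
python3 caps.py; python3 go.py 522 -203.7 30 58
```

```text
clock: 31.95
ee_pos: [510.7, -203.7, 78.8]
ee_rot: [0.682, -0.207, 0.186, -0.677]
wrist_force: [0.0, 0.8, -0.9]
gripper_width: 45.4
clock: 32.2
ee_pos: [509.8, -203.2, 77.6]
ee_rot: [0.682, -0.207, 0.184, -0.677]
wrist_force: [-0.7, -0.2, 1.2]
gripper_width: 45.3
px [395. 313.] z 25.8 ctr [ 522.2 -203.5] size [22.  17.6] long axis yaw -30.8
tray top
t 32.25 pos [ 509.8 -203.2   77.7] w 45.7 F [ 0.7  0.2 -0.8]
axes(cols xyz) [[0.846, -0.033, 0.532], [-0.532, 0.002, 0.847], [-0.029, -0.999, -0.016]]
shift units [0.0401 0.1574 0.0228] yaw 57.9 tilt fix rx 0.0025 rz -0.0046 ry -0.0004
```

```bash
python3 -m pendant '[[[0.035,0.02,0.021,0.0025,0,-0.0045],[0,0.06,0,0,0,0],[0,0.06,0,0,0,0],[0,0.06,0,0,0,0],[0,0,0,0,0,0]]]' 0.06
python3 go.py 522.1 -203.6 -16.5 58.5
```

```text
clock: 32.88
ee_pos: [523.0, -203.5, 15.1]
ee_rot: [-0.679, 0.195, -0.196, 0.68]
wrist_force: [0.3, -0.2, 0.3]
gripper_width: 45.0
t 32.88 pos [ 523.  -203.5   15.1] w 45.0 F [ 0.3 -0.2  0.3]
axes(cols xyz) [[0.848, 0.002, 0.531], [-0.531, 0.001, 0.848], [0.001, -1.0, 0.001]]
shift units [-0.0024  0.1053 -0.0021] yaw 58.0 tilt fix rx -0.0002 rz 0.0002 ry -0.0015
```

```bash
python3 -m pendant '[[[-0.002,0.03,-0.002,0,0,0],[0,0.04,0,0,0,0],[0,0.034,0,0,0,0],[0,0,0,0,0,0]]]' 0.06
python3 -m pendant '[[[0,0,0,0,0,0],[0,0,0,0,0,0],[0,0,0,0,0,0],[0,0,0,0,0,0]]]' -1;  python3 -m pendant '[[[0,-0.1,0,0,0,0],[0,-0.1,0,0,0,0],[0,-0.1,0,0,0,0],[0,-0.05,0,0,0,0],[0,0,0,0,-0.02,0],[0,0,0,0,-0.02,0],[0,0,0,0,-0.02,0],[0,0,0,0,0,0],[0,0,0,0,0,0]]]' -1
python3 go.py 480.6 33 90 79.6
```

```text
clock: 33.38
ee_pos: [522.7, -203.9, -17.8]
ee_rot: [-0.679, 0.194, -0.196, 0.68]
wrist_force: [0.0, -0.5, -0.4]
gripper_width: 45.4
clock: 33.88
ee_pos: [523.5, -204.2, -16.9]
ee_rot: [-0.679, 0.193, -0.197, 0.68]
wrist_force: [0.1, 0.1, -0.2]
gripper_width: 16.7
clock: 35.0
ee_pos: [521.1, -203.4, 89.9]
ee_rot: [-0.704, 0.061, -0.061, 0.705]
wrist_force: [-0.1, -0.6, -0.0]
gripper_width: 17.0
t 35.0 pos [ 521.1 -203.4   89.9] w 17.0 F [-0.1 -0.6 -0. ]
axes(cols xyz) [[0.985, 0.001, 0.172], [-0.172, 0.001, 0.985], [0.001, -1.0, 0.001]]
shift units [-2.688e-01 -1.000e-04  7.531e-01] yaw 80.1 tilt fix rx -0.0001 rz 0.0002 ry 0.0013
```

```bash
python3 -m pendant '[[[-0.038,0,0.09,0,0,0],[-0.038,0,0.108,0,0,0],[-0.038,0,0.108,0,0,0],[-0.038,0,0.108,0,0,0],[-0.038,0,0.108,0,0,0],[-0.038,0,0.108,0,0,0],[-0.038,0,0.1,0,0,0],[0,0,0,0,0,0],[0,0,0,0,0,0],[0,0,0,0,0,0]]]' -1
python3 go.py 480.6 33 -11 79.6
```

```text
clock: 36.25
ee_pos: [481.9, 30.7, 88.6]
ee_rot: [0.705, -0.066, 0.068, -0.703]
wrist_force: [0.5, -0.1, -0.7]
gripper_width: 16.6
t 36.25 pos [481.9  30.7  88.6] w 16.6 F [ 0.5 -0.1 -0.7]
axes(cols xyz) [[0.982, 0.002, 0.189], [-0.189, -0.002, 0.982], [0.002, -1.0, -0.002]]
shift units [-0.0065  0.332   0.0072] yaw 79.1 tilt fix rx 0.0003 rz 0.0004 ry -0.0014
```

```bash
python3 -m pendant '[[[-0.006,0.05,0.015,0,-0.001,0],[0,0.07,0.003,0,0,0],[0,0.07,0.003,0,0,0],[0,0.07,0.003,0,0,0],[0,0.06,0.003,0,0,0],[0,0,0,0,0,0],[0,0,0,0,0,0]]]' -1
python3 go.py 480.6 33 -11 79.6
```

```text
clock: 37.12
ee_pos: [482.2, 34.9, -14.3]
ee_rot: [0.705, -0.067, 0.068, -0.703]
wrist_force: [0.0, -1.2, -0.3]
gripper_width: 16.9
t 37.12 pos [482.2  34.9 -14.3] w 16.9 F [ 0.  -1.2 -0.3]
axes(cols xyz) [[0.982, 0.001, 0.191], [-0.191, -0.004, 0.981], [0.002, -1.0, -0.004]]
shift units [-0.004  -0.0108 -0.0073] yaw 79.0 tilt fix rx 0.0006 rz 0.0003 ry -0.0018
```

```bash
python3 -m pendant '[[[0,0,0,0,0,0],[0,0,0,0,0,0],[0,0,0,0,0,0],[0,-0.1,0,0,0,0],[0,-0.12,0,0,0,0],[0,-0.12,0,0,0,0],[0,0,0,0,0,0],[0,0,0,0,0,0]]]' -0.2
python3 - <<'E'
from h import *
p,d,s=cap('wrist','w14',1.5)
E
python3 go.py 600.4 -332.5 100 102
```

```text
clock: 38.12
ee_pos: [482.1, 35.1, 92.2]
ee_rot: [0.705, -0.067, 0.069, -0.703]
wrist_force: [0.2, 0.9, -0.4]
gripper_width: 34.1
t 38.17 pos [482.2  35.2  92.1] w 34.2 F [-0.1  0.4 -0. ]
axes(cols xyz) [[0.981, 0.003, 0.192], [-0.192, -0.004, 0.981], [0.004, -1.0, -0.003]]
shift units [ 0.6219 -0.0207 -1.1273] yaw 78.9 tilt fix rx 0.0004 rz 0.0006 ry -0.064
```

View pics/w14.png

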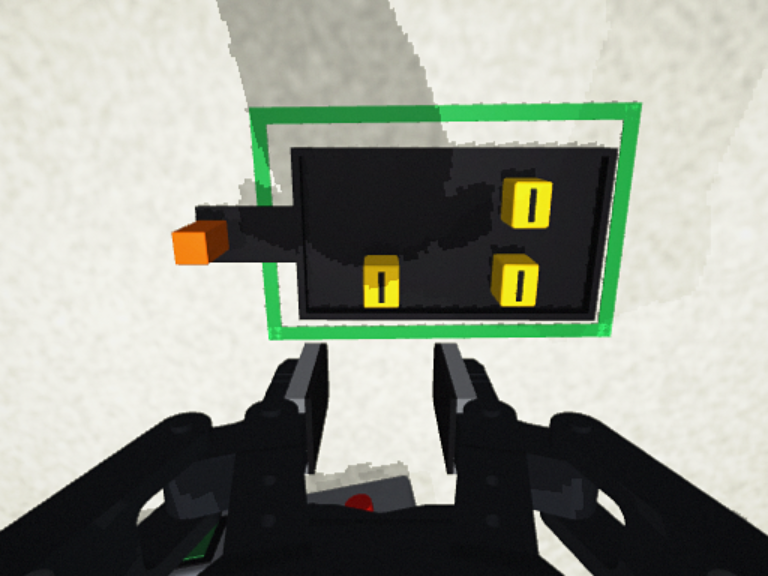

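```bash
python3 -m pendant '[[[0.03,0,-0.12,0,0,0],[0.05,0,-0.13,0,0,0],[0.06,0,-0.13,0,0,0],[0.06,0,-0.13,0,0,0],[0.07,0,-0.13,0,0,0],[0.08,0,-0.13,0,0,0],[0.08,0,-0.13,0,0,0],[0.08,0,-0.12,0,0,0],[0.08,0,-0.09,0,0,0],[0,0,0,0,0,0],[0,0,0,0,0,0]]]' 0.06
python3 caps.py; python3 go.py 600.4 -332.5 90 102
```

```text
clock: 39.55
ee_pos: [587.6, -331.8, 73.8]
ee_rot: [-0.703, 0.075, -0.058, 0.705]
wrist_force: [-0.3, 0.4, 0.4]
gripper_width: 45.1
px [382. 319.] z 25.8 ctr [ 600.4 -332.9] size [22.1 18.2] long axis yaw -76.9
tray top
t 39.6 pos [ 587.5 -332.    74. ] w 44.8 F [-0.5  0.  -0.6]
axes(cols xyz) [[0.982, -0.023, 0.186], [-0.186, 0.006, 0.983], [-0.024, -1.0, 0.001]]
shift units [ 0.0412 -0.0545  0.0064] yaw 79.3 tilt fix rx -0.0002 rz -0.0038 ry -0.0631
```

```bash
python3 -m pendant '[[[0.038,0,0,0,-0.022,-0.0035],[0,0,0,0,-0.022,0],[0,0,0,0,-0.021,0],[0,0,0,0,0,0],[0,0,0,0,0,0]]]' 0.2
python3 go.py 600.4 -332.7 -16.5 103
```

```text
clock: 40.22
ee_pos: [596.2, -325.4, 71.7]
ee_rot: [-0.699, -0.082, 0.087, 0.705]
wrist_force: [0.7, 0.7, -0.5]
gripper_width: 51.4
t 40.23 pos [ 596.2 -325.4   71.7] w 51.4 F [ 0.7  0.7 -0.5]
axes(cols xyz) [[0.971, -0.007, -0.237], [0.237, 0.008, 0.971], [-0.005, -1.0, 0.01]]
shift units [ 0.0094  0.2937 -0.0299] yaw 103.7 tilt fix rx -0.0016 rz -0.0008 ry 0.002
```

```bash
python3 -m pendant '[[[0.009,0.02,-0.03,-0.0015,0.001,-0.001],[0,0.06,0,0,0,0],[0,0.06,0,0,0,0],[0,0.06,0,0,0,0],[0,0,0,0,0,0]]]' 0.2
python3 go.py 600.4 -332.7 -16.5 103
```

```text
clock: 40.85
ee_pos: [600.0, -332.9, 5.6]
ee_rot: [-0.702, -0.081, 0.082, 0.703]
wrist_force: [-0.6, 1.5, 1.0]
gripper_width: 51.2
t 40.85 pos [ 600.  -332.9    5.6] w 51.2 F [-0.6  1.5  1. ]
axes(cols xyz) [[0.973, -0.002, -0.229], [0.229, 0.001, 0.973], [-0.001, -1.0, 0.001]]
shift units [0.0017 0.0737 0.0004] yaw 103.3 tilt fix rx -0.0002 rz -0.0002 ry 0.0007
```

```bash
python3 -m pendant '[[[0.001,0.03,0,0,0,0],[0,0.03,0,0,0,0],[0,0.01,0,0,0,0],[0,0,0,0,0,0]]]' 0.2
python3 -m pendant '[[[0,0,0,0,0,0],[0,0,0,0,0,0],[0,0,0,0,0,0],[0,0,0,0,0,0]]]' -1;  python3 -m pendant '[[[0,-0.1,0,0,0,0],[0,-0.1,0,0,0,0],[0,-0.1,0,0,0,0],[0,-0.05,0,0,0,0],[0,0,0,0,0.022,0],[0,0,0,0,0.022,0],[0,0,0,0,0.021,0],[0,0,0,0,0,0],[0,0,0,0,0,0]]]' -1
python3 go.py 441.2 40.2 95 79.6
```

```text
clock: 41.35
ee_pos: [601.0, -333.1, -16.4]
ee_rot: [-0.702, -0.082, 0.082, 0.703]
wrist_force: [1.2, 0.8, -0.5]
gripper_width: 50.9
clock: 41.85
ee_pos: [602.0, -333.6, -14.9]
ee_rot: [0.703, 0.082, -0.081, -0.702]
wrist_force: [0.4, -0.3, -0.8]
gripper_width: 20.6
clock: 42.98
ee_pos: [599.1, -332.4, 90.3]
ee_rot: [-0.703, 0.067, -0.065, 0.705]
wrist_force: [-0.3, -0.3, 0.2]
gripper_width: 20.4
t 42.98 pos [ 599.1 -332.4   90.3] w 20.4 F [-0.3 -0.3  0.2]
axes(cols xyz) [[0.983, -0.004, 0.186], [-0.186, 0.002, 0.983], [-0.004, -1.0, 0.001]]
shift units [-0.7479 -0.0109  1.1226] yaw 79.3 tilt fix rx -0.0002 rz -0.0006 ry -0.0009
```

```bash
python3 -m pendant '[[[-0.1,0,0.05,0,0,0],[-0.1,0,0.08,0,0,0],[-0.1,0,0.1,0,0,0],[-0.1,0,0.11,0,0,0],[-0.09,0,0.11,0,0,0],[-0.07,0,0.12,0,0,0],[-0.06,0,0.12,0,0,0],[-0.05,0,0.12,0,0,0],[-0.04,0,0.12,0,0,0],[-0.02,0,0.12,0,0,0],[0,0,0.05,0,0,0],[0,0,0,0,0,0]]]' -1
python3 -m pendant '[[[0,0,0,0,0,0],[0,0,0,0,0,0]]]' -1
python3 go.py 441.2 40.2 -10 79.6
```

```text
clock: 44.48
ee_pos: [440.1, 40.5, 90.7]
ee_rot: [-0.704, 0.06, -0.061, 0.706]
wrist_force: [-0.4, 0.2, 0.1]
gripper_width: 20.5
clock: 44.72
ee_pos: [440.2, 37.6, 90.6]
ee_rot: [-0.704, 0.061, -0.062, 0.705]
wrist_force: [0.6, -1.2, -1.3]
gripper_width: 20.6
t 44.73 pos [440.2  37.6  90.6] w 20.6 F [ 0.6 -1.2 -1.3]
axes(cols xyz) [[0.985, 0.001, 0.173], [-0.173, 0.001, 0.985], [0.001, -1.0, 0.002]]
shift units [0.0016 0.3355 0.0086] yaw 80.0 tilt fix rx -0.0002 rz 0.0001 ry 0.0011
```

```bash
python3 -m pendant '[[[0.001,0.05,0.008,0,0.001,0],[0,0.07,0.001,0,0,0],[0,0.07,0.001,0,0,0],[0,0.07,0.001,0,0,0],[0,0.06,0.001,0,0,0],[0,0.005,0,0,0,0],[0,0,0,0,0,0]]]' -1
python3 go.py 441.2 40.2 -10 79.6
```

```text
clock: 45.6
ee_pos: [443.5, 32.6, -8.8]
ee_rot: [0.704, -0.068, 0.07, -0.703]
wrist_force: [0.2, 1.2, 0.4]
gripper_width: 20.8
t 45.6 pos [443.5  32.6  -8.8] w 20.8 F [0.2 1.2 0.4]
axes(cols xyz) [[0.981, 0.004, 0.194], [-0.194, -0.002, 0.981], [0.004, -1.0, -0.001]]
shift units [-0.0124  0.0039  0.0234] yaw 78.8 tilt fix rx 0.0002 rz 0.0006 ry -0.0022
```

```bash
python3 -m pendant '[[[-0.008,0.004,0.02,0,0,0],[0,0.003,0,0,0,0],[0,0,0,0,0,0]]]' -1; python3 -m pendant '[[[0,0,0,0,0,0],[0,0,0,0,0,0],[0,0,0,0,0,0],[0,-0.1,0,0,0,0],[0,-0.12,0,0,0,0],[0,-0.12,0,0,0,0],[0,-0.12,0,0,0,0],[0,0,0,0,0,0],[0,0,0,0,0,0]]]' -0.1
python3 - <<'E'
from h import *
p,d,s=cap('wrist','w15',1.5); cap('top','t15',1.5); st()
from caps import caps
for cx,cy,th,z in caps(p,d,s):
    a=np.radians(79.5); v=np.array([cx-467.7,cy-74]); print('tray frame',np.round([v@[np.cos(a),np.sin(a)],v@[-np.sin(a),np.cos(a)]],1))
for l in ('tester','test_top','trip_tip','trip_hinge'):
    for b in arm.boxes_of(l,'top')[:2]: print(l,round(b['confidence'],2),np.round(b['position'],1))
E
```

```text
clock: 45.98
ee_pos: [443.2, 39.4, -9.5]
ee_rot: [0.704, -0.067, 0.071, -0.704]
wrist_force: [-0.5, -0.5, 0.6]
gripper_width: 20.8
clock: 47.1
ee_pos: [441.3, 39.1, 131.9]
ee_rot: [0.704, -0.067, 0.071, -0.703]
wrist_force: [0.2, -0.6, -0.6]
gripper_width: 38.5
t 47.2 pos [441.2  39.1 131.5] w 38.1 F [-0.5  0.2 -0.4]
axes(cols xyz) [[0.981, 0.004, 0.195], [-0.195, -0.002, 0.981], [0.004, -1.0, -0.001]]
px [507. 262.] z 29.7 ctr [455.1 112.7] size [21.5 18. ] long axis yaw -10.1
px [381. 265.] z 29.7 ctr [443.2  39.5] size [21.8 18.3] long axis yaw 79.2
px [387. 325.] z 29.7 ctr [481.3  35.7] size [21.7 17.3] long axis yaw -11.4
px [498. 324.] z 29.6 ctr [493.6 102.7] size [21.8 18. ] long axis yaw -10.4
tray frame [35.7 19.4]
tray frame [-38.4  17.8]
tray frame [-35.1 -20.4]
tray frame [ 32.9 -20.2]
tester 0.8 [668.6 -78.3  53. ]
trip_tip 0.45 [476.9 153.2   4.7]
trip_hinge 0.63 [673.4 -79.9  51.3]
trip_hinge 0.51 [536.3 393.5  50.8]
```

View pics/w15.png

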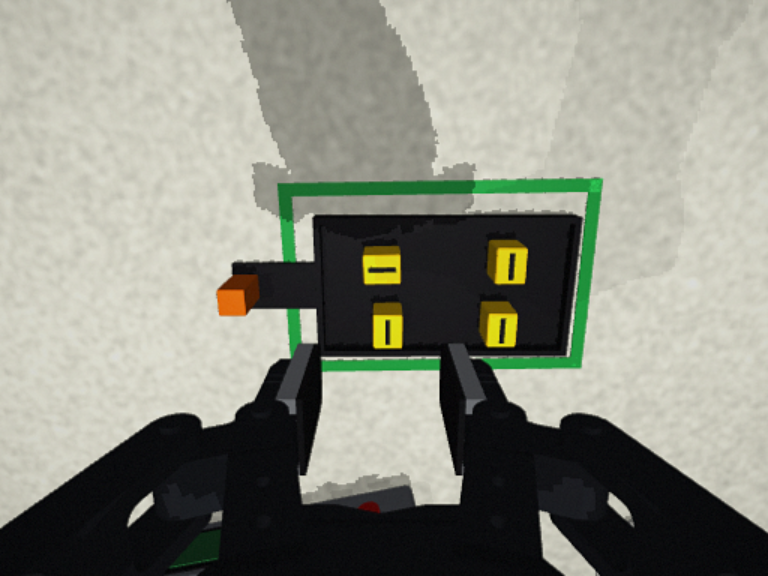

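View pics/t15.png

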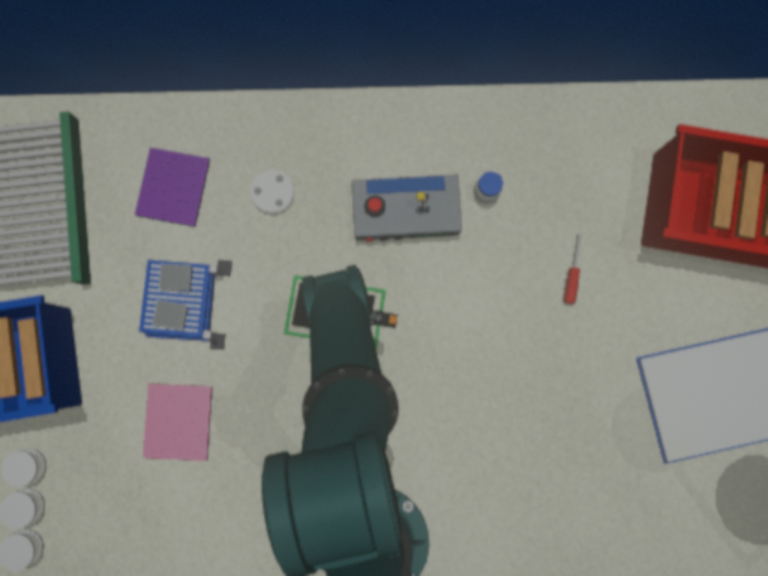

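All four capacitors stand well inside the tray, at tray-frame |x|≤38 and |y|≤21 mm. No others show. Next is the tester, so I'll look from above it.

```bash
python3 - <<'E'
from h import *
p,d,s=cap('top')
hsv=cv2.cvtColor(p,cv2.COLOR_RGB2HSV)
for nm,m in(('red',((hsv[...,0]<6)|(hsv[...,0]>174))&(hsv[...,1]>150)),('ye',(hsv[...,0]>20)&(hsv[...,0]<36)&(hsv[...,1]>120))):
    n,lab,stt,c=cv2.connectedComponentsWithStats(m.astype(np.uint8))
    for i in range(1,n):
        if 230<c[i][0]<310 and 110<c[i][1]<165 and stt[i,4]>5:
            v,u=np.nonzero(lab==i); w=pix('top',u,v,d[v,u]); print(nm,stt[i,4],c[i].round(1),np.median(w,0).round(1))
E
python3 go.py 650 -45 210 88
python3 -m pendant '[[[0.06,-0.06,-0.04,0,0,0],[0.1,-0.06,-0.04,0,0,0],[0.12,-0.06,-0.04,0,0,0],[0.12,-0.06,-0.04,0,0,0],[0.12,-0.06,-0.03,0,0,0],[0.12,0,-0.02,0,0,0],[0.1,0,0,0,-0.01,0],[0,0,0,0,-0.015,0],[0,0,0,0,0,0],[0,0,0,0,0,0],[0,0,0,0,0,0]]]' 1
python3 - <<'E'
from h import *
p,d,s=cap('wrist','w16',1.5); st()
E
```

```text
red 42 [249.4 135.9] [673.1 -15.5  70.1]
ye 16 [280.  130.5] [ 675.4 -106.2  119.1]
t 47.45 pos [441.5  39.2 131.5] w 38.1 F [-0.6  0.1 -0.1]
axes(cols xyz) [[0.981, 0.004, 0.195], [-0.195, -0.002, 0.981], [0.004, -1.0, -0.001]]
shift units [ 0.7376 -0.2583 -0.1403] yaw 78.8 tilt fix rx 0.0002 rz 0.0007 ry -0.0256
clock: 48.82
ee_pos: [648.7, -68.6, 217.2]
ee_rot: [0.708, -0.016, 0.009, -0.706]
wrist_force: [-1.1, -0.3, 0.6]
gripper_width: 85.3
t 48.88 pos [648.7 -68.5 217.2] w 85.5 F [-1.1  0.3  0.1]
axes(cols xyz) [[0.999, -0.01, 0.035], [-0.035, -0.003, 0.999], [-0.01, -1.0, -0.003]]
```

View pics/w16.png

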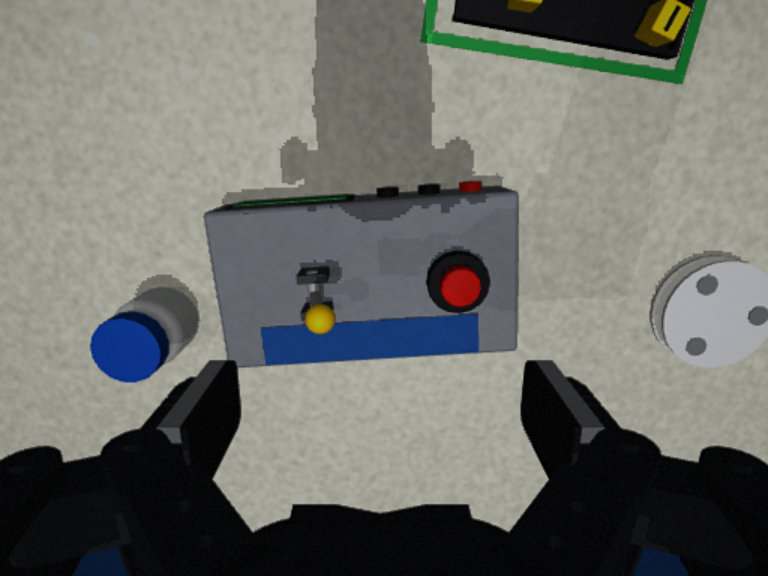

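```bash
python3 - <<'E'
from h import *
p,d,s=cap('wrist'); s=arm.sense()
C=[ray('wrist',u/1.5,v/1.5,50,s)[:2] for u,v in((206,213),(517,195),(517,350),(228,366))]; print(np.round(C,1),np.mean(C,0))
yv=C[1]-C[0]+C[2]-C[3]; print('tester y yaw',np.degrees(np.arctan2(yv[1],yv[0])))
hsv=cv2.cvtColor(p,cv2.COLOR_RGB2HSV)
for nm,m in(('red',((hsv[...,0]<6)|(hsv[...,0]>174))&(hsv[...,1]>150)),('ye',(hsv[...,0]>20)&(hsv[...,0]<36)&(hsv[...,1]>120))):
    n,lab,stt,c=cv2.connectedComponentsWithStats(m.astype(np.uint8))
    for i in range(1,n):
        if stt[i,4]>200 and c[i][1]>150:
            v,u=np.nonzero(lab==i); w=pix('wrist',u,v,d[v,u],s); print(nm,stt[i,4],(c[i]*1.5).round(1),np.median(w,0).round(1),w.min(0).round(1),w.max(0).round(1))
E
```

```text
[[ 621.4 -189. ]
 [ 616.4   25.4]
 [ 731.5   30.3]
 [ 737.4 -187.8]] [676.7010448  -80.28501301]
tester y yaw 91.44426299440472
red 621 [459.4 285.4] [672.8 -17.   72.4] [660.4 -30.   60.5] [691.2  -1.1  74.6]
ye 318 [319.3 317.9] [ 674.9 -105.   121. ] [ 579.9 -126.9   50.4] [703.  -65.9 381.1]
```

Button at (673,-16,68), ball at (675,-105), so the hinge is near (675.5,-115.5). I'll close the gripper and go above the button.

```bash
python3 -m pendant '[[[0.04,0.05,0.085,0,-0.005,-0.0015],[0.04,0.09,0.085,0,0,0],[0,0.09,0,0,0,0],[0,0.09,0,0,0,0],[0,0.09,0,0,0,0],[0,0.08,0,0,0,0],[0,0,0,0,0,0],[0,0,0,0,0,0]]]' -1
python3 go.py 673 -16 50 91
```

```text
clock: 49.92
ee_pos: [677.8, 1.3, 62.3]
ee_rot: [-0.705, -0.007, 0.004, 0.71]
wrist_force: [0.4, 0.8, -0.7]
gripper_width: -0.2
t 49.92 pos [677.8   1.3  62.3] w -0.2 F [ 0.4  0.8 -0.7]
axes(cols xyz) [[1.0, 0.004, -0.015], [0.015, 0.007, 1.0], [0.004, -1.0, 0.007]]
shift units [-0.017   0.0404 -0.0576] yaw 90.8 tilt fix rx -0.0011 rz 0.0007 ry -0.0004
```

```bash
python3 -m pendant '[[[-0.016,0,-0.057,-0.001,0,0.0007],[0,0.02,0,0,0,0],[0,0,0,0,0,0]]]' -1
python3 go.py 673 -16 50 91
python3 - <<'E'
from h import *
p,d,s=cap('wrist','w17',1.5)
E
```

```text
clock: 50.3
ee_pos: [674.7, -17.3, 58.3]
ee_rot: [0.707, 0.006, -0.004, -0.707]
wrist_force: [-0.3, -1.0, -0.6]
gripper_width: -0.1
t 50.3 pos [674.7 -17.3  58.3] w -0.1 F [-0.3 -1.  -0.6]
axes(cols xyz) [[1.0, 0.004, -0.014], [0.014, -0.0, 1.0], [0.004, -1.0, -0.0]]
shift units [-0.0056  0.0276  0.0046] yaw 90.8 tilt fix rx 0.0 rz 0.0006 ry -0.0005
```

View pics/w17.png

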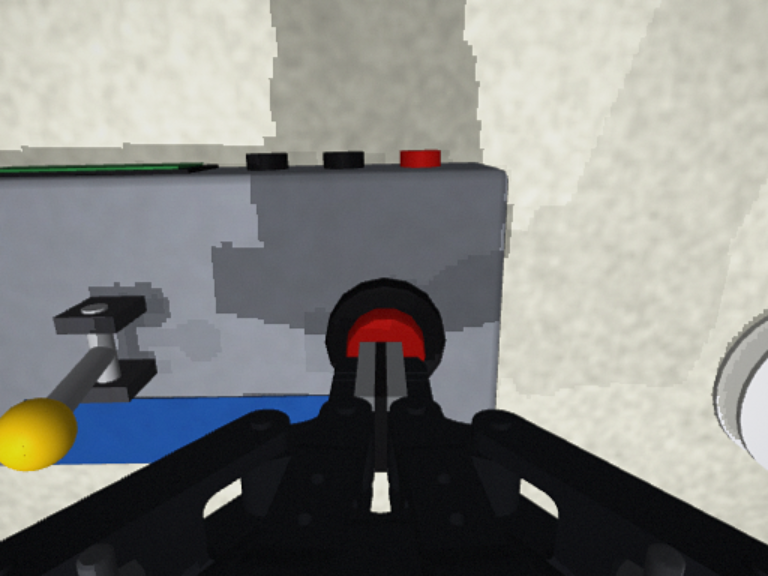

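```bash
python3 -m pendant '[[[-0.004,0.02,0.003,0,0,0],[0,0.02,0,0,0,0],[0,0.01,0,0,0,0],[0,0,0,0,0,0]]]' -1; python3 -m pendant '[[[0,0.015,0,0,0,0],[0,0.01,0,0,0,0]]]' -1
```

```text
clock: 50.85
ee_pos: [674.3, -17.0, 46.9]
ee_rot: [0.708, 0.007, -0.003, -0.707]
wrist_force: [-1.3, 0.4, 5.2]
gripper_width: -0.1
clock: 51.1
ee_pos: [674.4, -17.1, 46.1]
ee_rot: [0.708, 0.006, -0.004, -0.706]
wrist_force: [-7.0, 0.4, 19.7]
gripper_width: -0.2
```

```bash
python3 -m pendant '[[[0,0,0,0,0,0],[0,-0.05,0,0,0,0],[0,-0.1,0,0,0,0],[0,-0.12,0,0,0,0],[0,-0.12,0,0,0,0],[0,0,0,0,0,0],[0,0,0,0,0,0]]]' -1
python3 - <<'E'
from h import *
p,d,s=cap('wrist','w18',1.5); s=st()
hsv=cv2.cvtColor(p,cv2.COLOR_RGB2HSV); m=(hsv[...,0]>20)&(hsv[...,0]<36)&(hsv[...,1]>120)
n,lab,stt,c=cv2.connectedComponentsWithStats(m.astype(np.uint8))
for i in range(1,n):
    if stt[i,4]>100:
        v,u=np.nonzero(lab==i); w=pix('wrist',u,v,d[v,u],s); print(stt[i,4],(c[i]*1.5).round(1),np.median(w,0).round(1))
E
```

```text
clock: 51.98
ee_pos: [673.1, -15.3, 168.3]
ee_rot: [0.708, 0.006, -0.005, -0.707]
wrist_force: [-0.3, -0.4, -0.4]
gripper_width: -0.1
t 52.02 pos [673.5 -15.2 168.4] w -0.1 F [-0.6  0.1  1.6]
axes(cols xyz) [[1.0, 0.002, -0.015], [0.015, -0.001, 1.0], [0.002, -1.0, -0.001]]
516 [119.1 295.8] [ 677.1 -141.1  112.9]
```

View pics/w18.png

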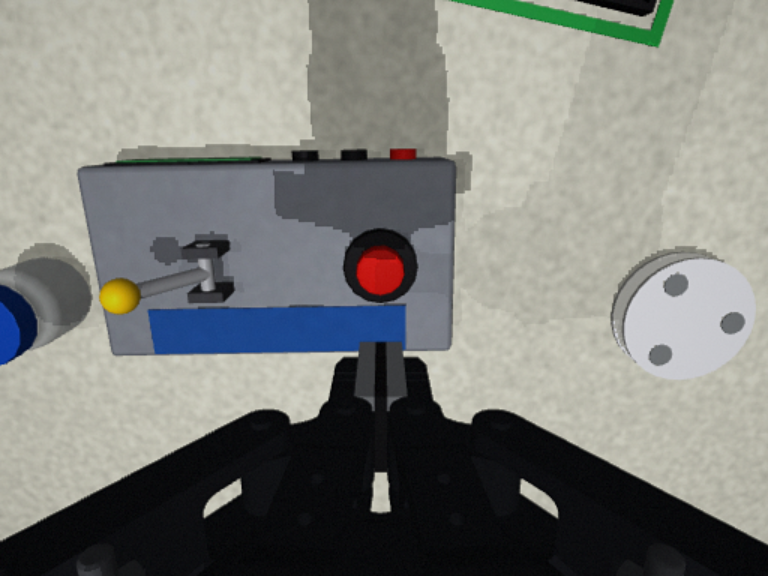

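The lever has dropped (ball at y = -143). I'll go past it on the -y side.

```bash
python3 -m pendant '[[[0,0,-0.11,0,0,0],[0,0,-0.12,0,0,0],[0,0,-0.12,0,0,0],[0,0,-0.12,0,0,0],[0,0,-0.12,0,0,0],[0,0,0,0,0,0],[0,0,0,0,0,0],[0,0,0,0,0,0]]]' -1
python3 go.py 676 -192 72 91
```

```text
clock: 53.02
ee_pos: [670.8, -191.9, 156.7]
ee_rot: [-0.705, -0.002, 0.013, 0.709]
wrist_force: [-0.3, 0.8, 0.1]
gripper_width: 0.0
t 53.02 pos [ 670.8 -191.9  156.7] w 0.0 F [-0.3  0.8  0.1]
axes(cols xyz) [[1.0, -0.016, -0.021], [0.021, 0.005, 1.0], [-0.016, -1.0, 0.005]]
shift units [ 0.0219  0.282  -0.0021] yaw 91.2 tilt fix rx -0.0008 rz -0.0026 ry 0.0006
```

```bash
python3 -m pendant '[[[0.018,0.03,0,-0.0008,0,-0.0025],[0,0.05,0,0,0,0],[0,0.05,0,0,0,0],[0,0.05,0,0,0,0],[0,0.05,0,0,0,0],[0,0.04,0,0,0,0],[0,0,0,0,0,0]]]' -1
python3 go.py 676 -130 72 91
python3 - <<'E'
from h import *
p,d,s=cap('wrist','w19',1.5)
E
```

```text
clock: 53.9
ee_pos: [675.6, -187.3, 67.8]
ee_rot: [-0.706, -0.008, 0.01, 0.708]
wrist_force: [0.4, 0.1, -0.2]
gripper_width: -0.5
t 53.9 pos [ 675.6 -187.3   67.8] w -0.5 F [ 0.4  0.1 -0.2]
axes(cols xyz) [[1.0, -0.003, -0.026], [0.026, 0.002, 1.0], [-0.003, -1.0, 0.002]]
shift units [ 0.0064 -0.0134  0.191 ] yaw 91.5 tilt fix rx -0.0003 rz -0.0004 ry 0.0014
```

View pics/w19.png

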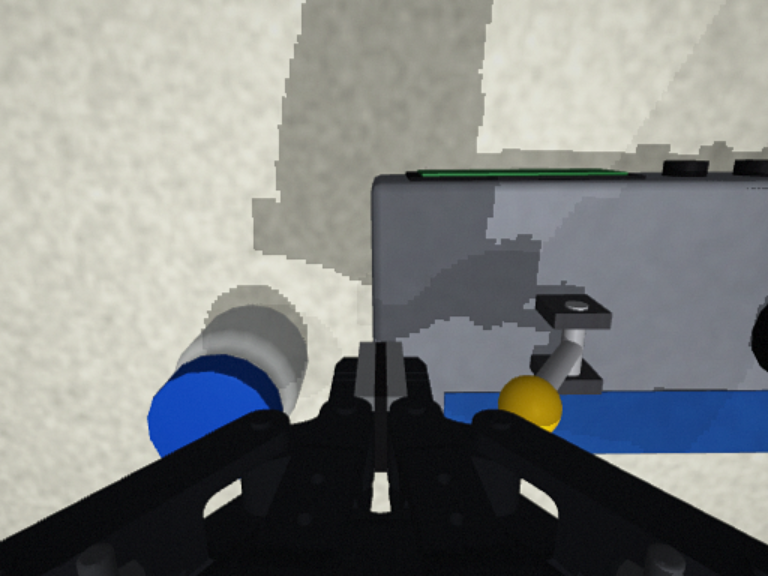

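```bash
python3 -m pendant '[[[0.002,-0.02,0.02,0,0,0],[0,0,0.04,0,0,0],[0,-0.003,0.03,0,0,0],[0,-0.005,0.02,0,0,0],[0,-0.005,0.02,0,0,0],[0,0,0,0,0,0]]]' -1
python3 - <<'E'
from h import *
p,d,s=cap('wrist','w20',1.5); st()
E
```

```text
clock: 54.7
ee_pos: [678.0, -145.7, 82.5]
ee_rot: [-0.707, -0.011, 0.008, 0.707]
wrist_force: [-0.1, 1.2, 0.6]
gripper_width: 0.6
t 54.75 pos [ 677.9 -146.3   82.4] w 0.3 F [ 0.2 -0.1 -0.5]
axes(cols xyz) [[1.0, 0.004, -0.027], [0.027, 0.0, 1.0], [0.004, -1.0, 0.0]]
```

View pics/w20.png

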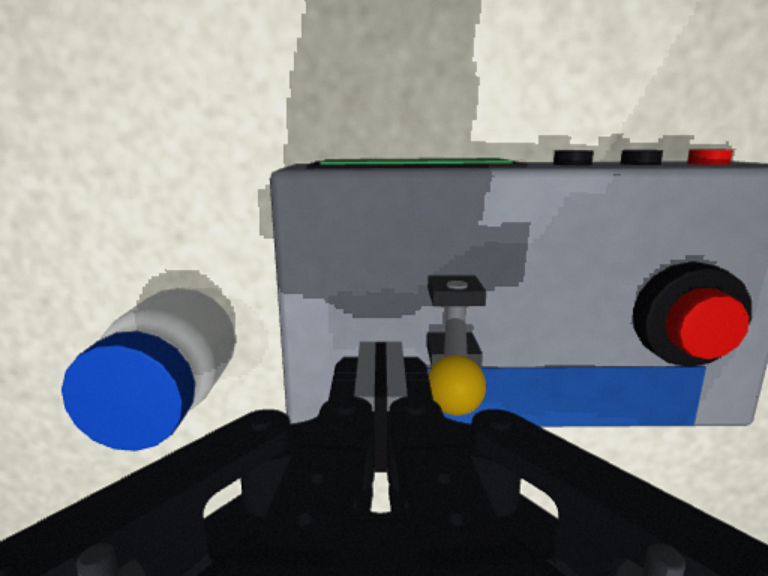

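```bash
python3 -m pendant '[[[0,0.01,0.02,0,0,0],[0,0,0.02,0,0,0],[0,0,0.015,0,0,0],[0,0,0,0,0,0],[0,0,-0.04,0,0,0],[0,0,-0.06,0,0,0],[0,0,-0.06,0,0,0],[0,-0.12,0,0,0,0],[0,-0.12,0,0,0,0],[0,-0.12,0,0,0,0],[0,0,0,0,0,0]]]' -1
python3 - <<'E'
from h import *
p,d,s=cap('wrist','w21',1.5); s=st()
hsv=cv2.cvtColor(p,cv2.COLOR_RGB2HSV); m=(hsv[...,0]>20)&(hsv[...,0]<36)&(hsv[...,1]>120)
n,lab,stt,c=cv2.connectedComponentsWithStats(m.astype(np.uint8))
for i in range(1,n):
    if stt[i,4]>100:
        v,u=np.nonzero(lab==i); w=pix('wrist',u,v,d[v,u],s); print(stt[i,4],(c[i]*1.5).round(1),np.median(w,0).round(1))
E
```

```text
clock: 56.12
ee_pos: [676.4, -192.5, 188.9]
ee_rot: [0.709, 0.006, -0.005, -0.705]
wrist_force: [0.9, 0.5, -0.3]
gripper_width: -0.0
t 56.17 pos [ 674.7 -192.5  186.8] w -0.2 F [-0.7 -0.3 -0.1]
axes(cols xyz) [[1.0, -0.002, -0.014], [0.014, -0.004, 1.0], [-0.003, -1.0, -0.004]]
428 [548.6 285.7] [ 673.4 -108.4  118.9]
```

View pics/w21.png

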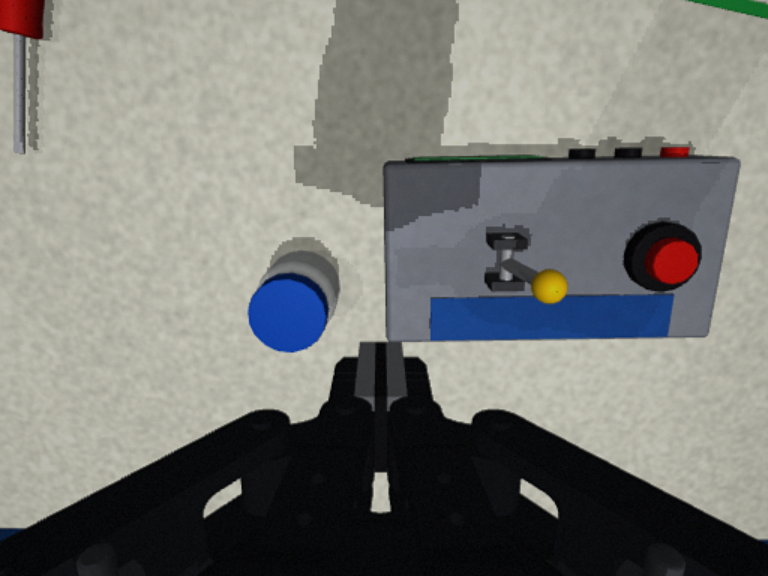

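```bash
python3 -m pendant '[[[-0.1,0,-0.05,0,0,0],[-0.12,0,-0.05,0,0,0],[-0.12,0,-0.05,0,0,0],[-0.12,0,-0.05,0,0,0],[-0.1,0,-0.05,0,0,0],[0,0,0,0,0,0],[0,0,0,0,0,0],[0,0,0,0,0,0]]]' -1
python3 - <<'E'
from h import *
p,d,s=cap('top','t22',1.5); st()
hsv=cv2.cvtColor(p,cv2.COLOR_RGB2HSV)
m=(hsv[...,0]>20)&(hsv[...,0]<36)&(hsv[...,1]>120)
n,lab,stt,c=cv2.connectedComponentsWithStats(m.astype(np.uint8))
for i in range(1,n):
    if stt[i,4]>5:
        v,u=np.nonzero(lab==i); w=pix('top',u,v,d[v,u]); print(stt[i,4],c[i].round(1),np.median(w,0).round(1))
m=(hsv[...,0]>100)&(hsv[...,0]<125)&(hsv[...,1]>120)
v,u=np.nonzero(m[160:240,80:145]); v+=160;u+=80; r=cv2.minAreaRect(np.stack([u,v],1).astype(np.float32)); 
B=np.array([ray('top',*q,36) for q in cv2.boxPoints(r)]); print(r,B.mean(0).round(1))
for l in('reel','jar','driver','box1','plate3'):
    for b in arm.boxes_of(l,'top')[:2]: print(l,round(b['confidence'],2),np.round(b['position'],1))
cv2.imwrite('pics/t22a.png',cv2.resize(p[105:260,80:340,::-1],None,fx=3,fy=3,interpolation=cv2.INTER_CUBIC))
E
```

```text
clock: 57.18
ee_pos: [495.8, -274.7, 178.0]
ee_rot: [-0.707, 0.003, 0.009, 0.708]
wrist_force: [-0.2, -0.7, -0.0]
gripper_width: 0.3
t 57.23 pos [ 496.1 -274.5  178. ] w 0.2 F [-0.3  0.9  0.6]
axes(cols xyz) [[1.0, -0.018, -0.009], [0.009, 0.001, 1.0], [-0.018, -1.0, 0.002]]
16 [280.  130.5] [ 675.6 -106.3  118. ]
46 [204.  194.1] [505.1 126.5  25.7]
45 [234.3 201.2] [481.5  34.6  25.2]
47 [209.3 210.3] [455.  111.5  26.3]
45 [233.1 213.7] [442.   38.2  25.9]
((117.3450698852539, 200.0892791748047), (44.41567611694336, 49.454917907714844), 5.04245138168335) [491.  390.4  36. ]
reel 0.57 [715.8 198.7  19.7]
jar 0.57 [ 706.  -244.5   72. ]
box1 0.91 [459.1 395.9  50.6]
box1 0.87 [536.5 392.3  53.5]
plate3 0.94 [248.1 390.1  14.9]
plate3 0.83 [494.9 381.5  38.2]
```

View pics/t22a.png

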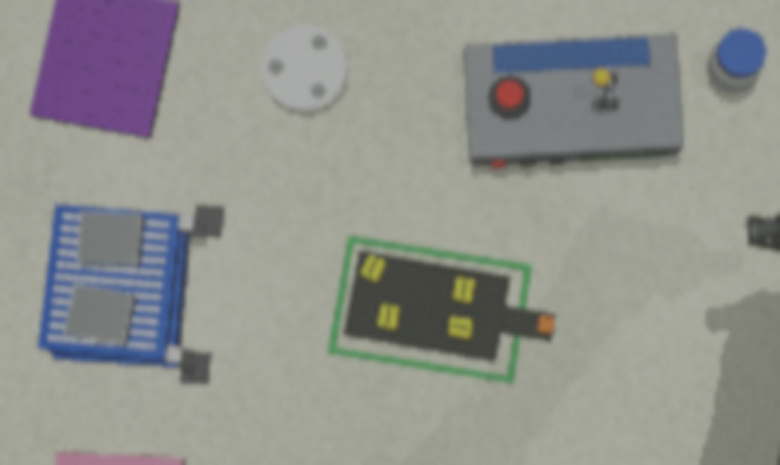

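The lever ball is back at its starting pixel (280,130.5), so it is up. The stack is square with both boxes on it. One capacitor was knocked to about (505,126), still in the tray, so I'll take a close look.

```bash
python3 -m pendant '[[[0,0,0.12,0,0,0],[0,0,0.13,0,0,0],[0,0,0.13,0,0,0],[0,0,0.13,0,0,0],[0,0,0.13,0,0,0],[0,0,0.13,0,0,0],[0,0,0.13,0,0,0],[0,0,0.13,0,0,0],[0,0,0.1,0,0,0],[0,0,0,0,0,0],[0,0,0,0,0,0],[0,0,0,0,0,0]]]' -1
python3 - <<'E'
from h import *
from caps import caps
p,d,s=cap('wrist','w23',1.5); st(); caps(p,d,s)
E
```

```text
clock: 58.98
ee_pos: [497.4, 73.8, 180.2]
ee_rot: [0.707, -0.0, -0.006, -0.707]
wrist_force: [-0.0, -1.0, 0.1]
gripper_width: 0.2
t 59.02 pos [497.4  73.6 180.2] w 0.1 F [ 0.4 -0.4  0.7]
axes(cols xyz) [[1.0, -0.009, -0.008], [0.008, -0.001, 1.0], [-0.009, -1.0, -0.001]]
px [329. 167.] z 30.0 ctr [443.   39.5] size [21.8 17.7] long axis yaw 80.3
px [440. 188.] z 30.0 ctr [455.8 112.8] size [21.9 17.9] long axis yaw -10.4
px [324. 225.] z 29.7 ctr [481.6  35.4] size [21.9 17.9] long axis yaw -11.1
px [458. 261.] z 29.9 ctr [505.8 127.8] size [22.  18.1] long axis yaw -25.5
```

View pics/w23.png

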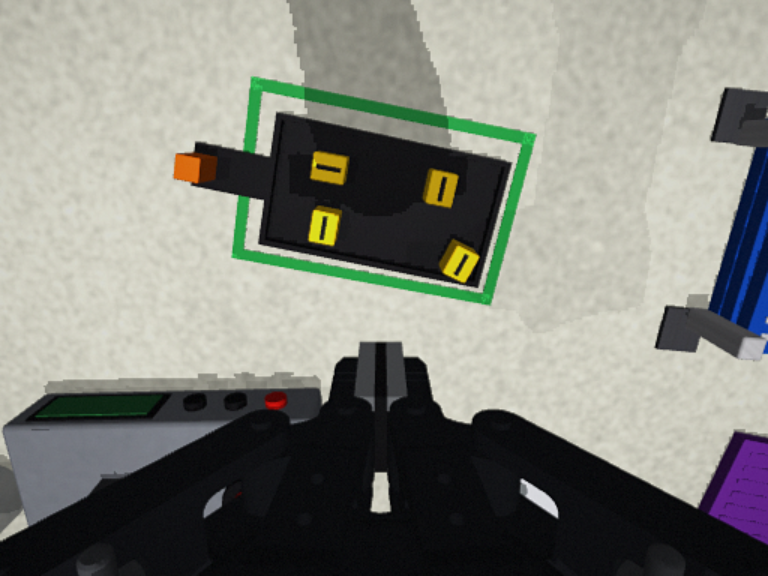

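All four stand flat in the tray with their tops level at about 30 mm. The knocked one is at tray frame (60,-28), within limits. The robot touches nothing, so I'm handing in.

```bash
python3 - <<'E'
from h import *
print(arm.sense()['joint_velocities']); print(arm.hand_in())
E
```

```text
[ 0.00111924 -0.00028017  0.00135731  0.00207341 -0.00189364 -0.00070519
 -0.00211718]
the job is handed in; nothing more can be done
None
```

I drew the tray out from under the stack by its knob and set it in the green outline. I placed all four capacitors in it, pressed the test button so the lever dropped, and pushed the lever back up. The job is handed in, at about 59 s of the 208 s; no verdict was reported.

**Last checks:**
- **Tray:** its centre is about 3 mm from the outline's centre and within 1° of its direction.
- **Capacitors:** all four stand flat inside the walls, with their tops level. One was knocked aside after I had placed it. It is now at about (60, -28) mm in the tray frame, inside the limits of 72 and 37 mm, so I left it.
- **Lever and button:** the yellow ball is back at its starting spot in the top picture, and the button is out.
- **Stack:** it is square with both grey boxes on top. It slid about 8 mm toward the posts when the tray came out, against an allowed 30 mm.
- **Bystanders:** the reel and jar are where they started. In the last check the network did not report the screwdriver, so I did not measure it; I never worked near it.

**What disagreed:** the fingertips are about 40 mm shorter than stated, by the depth picture and by contact with the bench. My first grasp closed in the air above the knob because of this. I used the measured length from then on.

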